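Scoop printed rollers into the cleaning cup

ROBOT

A 7-joint arm with a two-finger parallel gripper is mounted at the origin on the work surface. World frame = base frame: x ahead of the robot, y to its left, z up, the work surface at z = 0. Lengths are in m, angles in rad, forces in N, time in s.
With the tool pointing down it reaches from about 0.4 to 0.875 m from the base axis. Payload 4.4 kg.
Tool frame: the origin (TCP) lies midway between the tips of the shut fingers; the grasp point (between the pads) lies 19 mm behind it; z points along the fingers, y is the line along which they close (so a half turn about z gives the same grasp; the last joint's range is limited). The gripper opens to 85 mm and grips with 20 to 120 N. Pads are 22 mm wide; open, the fingers measure 114 mm over their backs; the gripper's body (76 mm by 85 mm) begins 54 mm behind the grasp point. The pads swing forward as they close: fully open they stand 13 mm farther back than shut.
Start: joints at [1.206, 0.628, 0.038, 1.517, -0.027, 0.996, -0.02], TCP at [0.191, -0.621, 0.231] pointing down, gripper open.
Joint ranges: [-3.06, 3.06], [-0.37, 2.12], [-1.25, 1.32], [0.18, 2.47], [-1.1, 4.24], [0.23, 1.98], [-2.94, 2.94]. Speed limits (rad/s): [2.57, 2.57, 3.14, 3.14, 3.14, 3.14, 3.14].

INTERFACE

Orientations are given as a rotation vector (axis times angle).
In Python, from rig import monitor, optics, workorder gives the robot as it stands.
- The arm moves only by the tool jog_arm, never from a script. Its argument "commands" is a list of rows, each an object with "grip": the closure, from 0 (fully open) to 1 (shut); "offset": the shift along the world's x, y, z scaled (see below), a list of three; "roll": the turn about the world's z scaled (see below). In form: [{"grip": grip, "offset": [x, y, z], "roll": roll}, ...]. A call has 1 to 20 rows; each row is the pose to reach, as a shift and turn from the pose commanded when the call began, turning the shorter way round; what a row does not reach only later rows make up. The controller multiplies each number of a shift by 0.8 m and each number of a turn by 180 degrees. A row lasts 1/10 s, in which the tool goes at most 50 mm and 8.59 degrees, less where a joint would pass 70% of its speed; a pose out of reach is approached as far as the arm can. A call with a number of a shift or a turn outside -1 to 1 is refused whole. A call with a gripper value outside its range is refused whole. The fingers move at their own pace and stop on an object; "squeeze" is the grip in N (left out, the last holds). Time passes only in rows, so rows that repeat a pose let the fingers close. It gives the time, the measured TCP pose, the force, the opening and the grip force at its end, in the units of the state.
- monitor.read_state(): the state, without advancing time (a new reading comes with each control period).
- optics.snapshot(name): name is "side" or "top" or "wrist"; returns (picture, depth): 480x640x3 uint8, blue, green, red; 480x640 float32, m along the optical axis (not along the pixel's ray), 0 where there is no reading.
- optics.camera_model(name): a dict with "fx", "fy", "cx", "cy" (pixels), "distortion" ([k1, k2, p1, p2, k3] as OpenCV has them; the pictures are not rectified), "origin" and "orientation" of the camera in the world; the wrist camera has in their place "mount" (4x4, takes a point from camera to tool coordinates, whose origin is the TCP and whose axes are the flange's). Camera axes: x right, y up, looking along -z (the intrinsics and any distortion apply to the point x, -y, -z); pixel columns grow to the right and rows downward; lengths in m; the calibration is good to about 2 mm. A picture is of the moment at which its call begins: read the wrist's pose just before it. camera_model takes no time and is no camera call.
- workorder.hand_in(): hands the job in; it is judged then, once.
The state is a dict: "t": time; "joints": joint angles; "dq": joint speeds; "joint_efforts": joint torques, N m; "tool_pos": TCP position; "orientation": TCP orientation; "ft_force": force on the tool from outside, world axes, zero at the start; "torque": the same for the moment, N m; "width": opening from 0.0 (shut) to 1.0 (fully open); "finger_force": force on a finger pad.
Only numpy, scipy, OpenCV 4.12 (cv2) and the standard library are available. Lean on these libraries where they do the work, as an engineer would, in place of code of your own. Each camera call takes 0.05 s, during which the arm holds its last target. There are 200 camera calls.

TASK

First set the flared steel cup into the conical rubber seat of the cleaner, letting it centre itself so that it stands level. Then pull the scoop up out of its holder and, trapping the white printed rollers against the tote's walls and corners, scoop every one of them out of the grey tote and tip them into the seated cup; never touch the rollers with the fingers and leave the other things on the table alone. When the tote is empty, stand the scoop back upright in its holder, flat on the holder's floor.

Things in the scene. Friction and masses are not known exactly. Their poses are not given: they have to be found in the camera images.
- tote: grey rectangular plastic tote, fixed, 300 (x) x 200 (y) x 75 mm high outside, open top, walls and floor 5 mm thick (inside 290 x 190, floor 5 mm above the table). Origin: centre of its underside; x along its long side, z up. At the start the rollers lie in the half towards -x and near the middle
- roller0: white printed nylon roller with round ends, 60 mm long, 36 mm in diameter, about 30 g, slippery, lying loose in the tote, rolls a little when pushed; three or four rollers are there, the absent ones read None. Origin: its centre; x along its length
- roller1: white printed nylon roller with round ends, 60 mm long, 36 mm in diameter, about 30 g, slippery, lying loose in the tote, rolls a little when pushed; three or four rollers are there, the absent ones read None. Origin: its centre; x along its length
- roller2: white printed nylon roller with round ends, 60 mm long, 36 mm in diameter, about 30 g, slippery, lying loose in the tote, rolls a little when pushed; three or four rollers are there, the absent ones read None. Origin: its centre; x along its length
- roller3: white printed nylon roller with round ends, 60 mm long, 36 mm in diameter, about 30 g, slippery, lying loose in the tote, rolls a little when pushed; three or four rollers are there, the absent ones read None. Origin: its centre; x along its length
- scoop: aluminium scoop with an upright black handle, about 180 g. Pan 102 (x) x 92 (y) mm, floor 2 mm thick, open front edge (lip) at x = -51 mm; side walls 3 mm thick, 40 mm high, from x = -37 mm backwards; rear wall 4 mm thick, 55 mm high, its back at x = +51 mm. Origin: centre of the pan's underside; z up along the handle
- scoop_lip (a point): middle of the scoop's lip, on the pan's underside (x = -51 mm of the scoop). A roller slides off the pan once it is tipped about 30 degrees, lip down; tipped a little lip up, it stays on
- scoop_grip (a point): grip point on the scoop's handle, x = +38, y = 0, z = 120 mm of the scoop. The handle is a rectangular bar, 22 mm (x) x 28 mm (y), straight up along the scoop's z, from z = 48 to z = 153 mm
- holder: dark steel upright holder for the scoop, fixed, open-topped box, inside 120 (x) x 110 (y) mm, walls 4 mm, 70 mm high, floor 5 mm above the table. Origin: centre of its underside, z up. The scoop stands in it with its axes roughly along the holder's (lip to the holder's -x), its underside 5 mm above the holder's origin
- cup: open flared steel cup, about 300 g, 110 mm high: outer radius 40 mm at the foot, 80 mm at 48 mm height, 86 mm at the rim; wall 4 mm. Two upright ears on the rim at y = +91.5 and -91.5 mm: each 36 mm wide (x), 12 mm thick (y), from z = 90 to 160 mm, good to grip at z = 130 to 145 mm across the thickness. Origin: centre of its underside, z up
- cleaner: vibratory cleaner, fixed: grey block 160 x 160 x 40 mm with a round conical black rubber seat on top that widens upwards to about 69 mm inner radius at 80 mm height. Origin: centre of the block's underside, z up. The cup, fully nested, is concentric with it and its underside is about 45 mm above this origin
- towel: roll of blue paper towel, standing, 100 mm diameter, 200 mm high; not part of the job, leave it alone. Origin: centre of its underside
- spray: white bottle with a black cap, 66 mm diameter, 170 mm high; not part of the job, leave it alone. Origin: centre of its underside
- jar: white jar with a red lid, 80 mm diameter, 100 mm high; not part of the job, leave it alone. Origin: centre of its underside
- brush: hand brush, 180 mm long, lying flat; not part of the job, leave it alone. Origin: centre of its underside
- bracket: white printed L-bracket, 90 x 50 x 53 mm; not part of the job, leave it alone. Origin: centre of its underside
- gear: white printed gear, 104 mm diameter, 35 mm high; not part of the job, leave it alone. Origin: centre of its underside
There are look-alikes about, which are no part of the job. Leave any green or pink look-alike of the roller1 alone.

How it is judged:
By the outcome, as a careful person would: the job done as asked, in the order asked, and still so for the second after the job is handed in, with the robot touching nothing.
Of roller0, roller1, roller2, roller3 only 3 to 4 are there at a start; the rules pass over those that are not, and their reading is None.
At some moment in a run one of cup may be knocked a few centimetres aside while the robot is not near it.
It also fails if it takes over 184 s, if anything falls off the work surface, if the arm or the gripper's body presses on something with over 40 N, if the wrist force passes 120 N, or if a joint passes its speed limit or range.

## Working session

There is one attempt and no reset: what is moved stays moved. The work goes in short steps, Python scripts to look and compute and a tool call to move; the robot and the scene stay as the last step left them, time stands still between calls to the robot, and variables do not carry over. Pictures are saved under pics/ and viewed, at most 14 in all, crops included, and the job is handed in when it is done.

Besides the shell and the picture viewer there is one more tool, called after "Request:" as a command line: name --argument value ..., lists and objects as JSON in quotes. jog_arm: Moves the arm, as the interface text tells. Shifts and turns lie within -1 to 1; 1 stands for 0.8 m of shift or 180 degrees of turn. Its arguments: {"type":"object","properties":{"commands":{"type":"array"},"squeeze":{"type":"number"}},"required":["commands"]}

```bash
ls; mkdir -p pics; cat > h.py <<'E'
import numpy as np, cv2
from scipy.spatial.transform import Rotation as R
from rig import monitor, optics, workorder
np.set_printoptions(precision=4, suppress=True)
def cam(name):
    m=optics.camera_model(name); st=monitor.read_state()
    K=np.array([[m['fx'],0,m['cx']],[0,m['fy'],m['cy']],[0,0,1.]]); D=np.array(m['distortion'],float)
    if 'mount' in m:
        T=np.eye(4);T[:3,:3]=R.from_rotvec(st['orientation']).as_matrix();T[:3,3]=st['tool_pos'];T=T@np.array(m['mount'])
    else:
        T=np.eye(4);o=np.array(m['orientation'],float)
        T[:3,:3]=o if o.shape==(3,3) else R.from_rotvec(o).as_matrix();T[:3,3]=m['origin']
    return K,D,T
def shot(name,save=None):
    K,D,T=cam(name); im,d=optics.snapshot(name)
    if save: cv2.imwrite('pics/'+save,im)
    v,u=np.mgrid[0:480,0:640]
    p=cv2.undistortPoints(np.stack([u,v],-1).reshape(-1,1,2).astype(float),K,D).reshape(480,640,2)
    P=np.stack([p[...,0]*d,-p[...,1]*d,-d],-1)@T[:3,:3].T+T[:3,3]
    P[d<=0]=np.nan
    return im,P
def ontop(save='x.png',x0=0,y0=0): pass
E
python3 - <<'E'
from h import *
for n in ('top','side'):
    im,P=shot(n,n+'0.png'); np.save(n+'0.npy',P)
    K,D,T=cam(n);print(n,T[:3,3],K[0,0])
print(monitor.read_state())
E
```

```text
pics
top [0.3786 0.0494 1.2477] 582.0268707777783
side [0.2548 0.9454 0.6692] 519.6697616061963
{'t': 0.1, 'joints': array([ 1.2062,  0.6293,  0.0384,  1.5183, -0.027 ,  0.9963, -0.02  ]), 'dq': array([-0.0013,  0.0001,  0.0015, -0.0026, -0.0004,  0.0008,  0.0007]), 'joint_efforts': array([  0.0023, -56.4537,   1.2299, -19.3976,   0.0113,   0.0054,
        -0.    ]), 'tool_pos': array([ 0.1912, -0.6206,  0.2305]), 'orientation': array([-3.1049, -0.4673,  0.0004]), 'ft_force': array([-0.4727,  0.4142,  0.198 ]), 'torque': array([ 0.0195,  0.0108, -0.0164]), 'finger_force': 0.0, 'width': 0.9993041534648603}
```

View pics/top0.png

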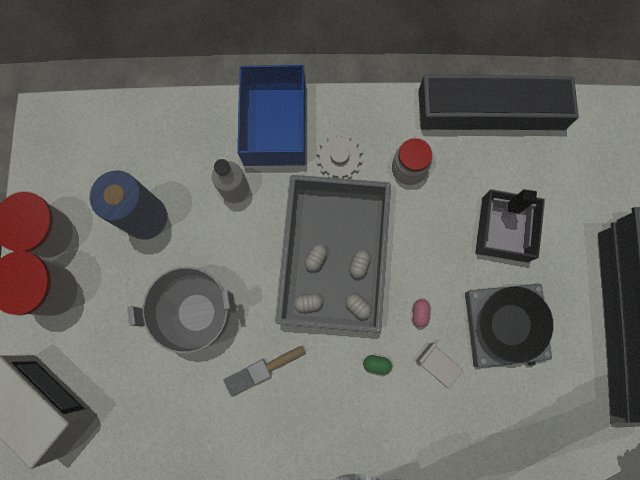

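View pics/side0.png

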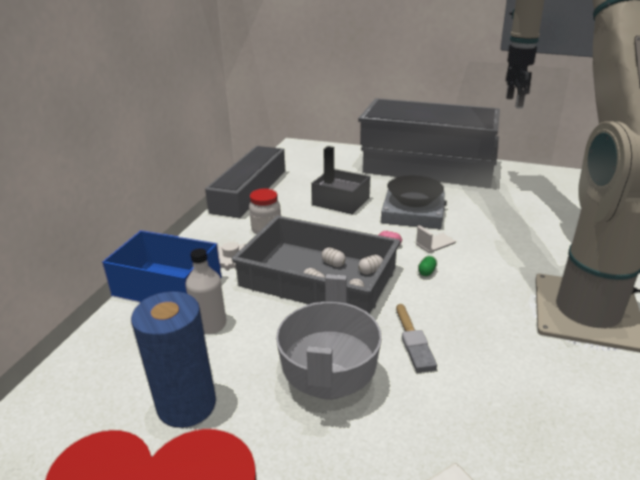

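The top view shows the cup at about (186,310) with ears at (137,316) and (232,303), and four rollers in the tote near (316,258), (360,264), (309,303) and (358,307). The scoop is in its holder at (510,228) with its handle at (523,200), and the cleaner is at (512,325).

```bash
cat >> h.py <<'E'
def reg(P,u0,u1,v0,v1,z0,z1):
    Q=P[v0:v1,u0:u1].reshape(-1,3); return Q[(Q[:,2]>z0)&(Q[:,2]<z1)]
def rect(Q):
    (c,s,a)=cv2.minAreaRect((Q[:,:2]*1000).astype(np.float32)); return np.array(c)/1000,np.array(s),a
def circ(Q):
    A=np.c_[2*Q[:,:2],np.ones(len(Q))]; s=np.linalg.lstsq(A,(Q[:,:2]**2).sum(1),rcond=None)[0]
    return s[:2],np.sqrt(s[2]+s[:2]@s[:2])
def cup(P,u0,u1,v0,v1,b=0):
    Q=reg(P,u0,u1,v0,v1,b+.135,b+.17)
    c=np.median(Q[:,:2],0); d=Q[:,:2]-Q[:,:2].mean(0); w=np.linalg.svd(d,full_matrices=False)[2][0]; s=d@w
    e1=Q[s>0][:,:2]; e2=Q[s<0][:,:2]
    m=[(e.min(0)+e.max(0))/2 for e in(e1,e2)]
    Rm=reg(P,u0,u1,v0,v1,b+.100,b+.116)
    print('ears',m,'n',len(Q),'mid',(m[0]+m[1])/2,'z',np.percentile(Q[:,2],[5,50,95]),'rim',circ(Rm),len(Rm),'ang',np.degrees(np.arctan2(*(m[0]-m[1])[::-1])))
E
python3 - <<'E'
from h import *
P=np.load('top0.npy'); im=cv2.imread('pics/top0.png')
print('table',np.nanmedian(P[400:440,300:400,2]))
cup(P,120,250,255,365)
print('tote',rect(reg(P,265,400,170,345,.068,.085)))
print('toteZ floor',np.nanmedian(P[200:230,310:370,2]))
print('holder',rect(reg(P,470,550,185,268,.06,.08)),'handle',rect(reg(P,490,545,180,225,.145,.175)),reg(P,490,545,180,225,.145,.175)[:,2].mean())
print('block',rect(reg(P,460,560,278,375,.033,.046)),'seat',circ(reg(P,460,560,278,375,.076,.09)), rect(reg(P,460,560,278,375,.074,.09)))
# rollers
S=P[...,2]; m=np.zeros((480,640),np.uint8); b=im.max(2)
sub=np.s_[185:330,285:385]; m[sub]=((S[sub]>.017)&(S[sub]<.055)&(b[sub]>110))
n,l,st,ce=cv2.connectedComponentsWithStats(m)
for i in range(1,n):
    if st[i,4]>60: 
        Q=P[l==i]; print('roller',ce[i],st[i,4],rect(Q),Q[:,2].max())
E
```

```text
table 0.00036780299692684704
ears [array([0.4686, 0.2419]), array([0.4381, 0.4236])] n 352 mid [0.4533 0.3327] z [0.1389 0.1584 0.1627] rim (array([0.4536, 0.331 ]), np.float64(0.08405164146823105)) 759 ang -80.47495508870288
tote (array([0.5721, 0.0369]), array([212.9543, 311.8604]), 84.67431640625)
toteZ floor 0.005293010062703329
holder (array([ 0.6289, -0.3406]), array([121.8121, 131.4787]), 79.6811294555664) handle (array([ 0.6656, -0.3446]), array([27.4139, 22.7795]), 75.88298797607422) 0.15694855772503122
block (array([ 0.419 , -0.3283]), array([161.3043, 163.3903]), 4.294351100921631) seat (array([ 0.4194, -0.3284]), np.float64(0.07189347779840505)) (array([ 0.4197, -0.3292]), array([151.5887, 151.2009]), 36.022483825683594)
roller [314.859  256.1581] 234 (array([0.5684, 0.0768]), array([25.2701, 48.4359]), 58.63822555541992) 0.045842228958930864
roller [359.5417 262.4667] 240 (array([ 0.5533, -0.0171]), array([26.5667, 48.5425]), 75.1995620727539) 0.04810136718733227
roller [307.2918 301.7549] 257 (array([0.472 , 0.0927]), array([26.2577, 48.7217]), 6.3439178466796875) 0.04763899825636919
roller [357.8863 305.0706] 255 (array([ 0.4645, -0.0121]), array([50.1883, 25.516 ]), 46.90989303588867) 0.04681515912198564
```

Request:
jog_arm --commands '[{"grip": 0,"offset": [0.324,0.338,0.15],"roll": -0.042},{"grip": 0,"offset": [0.324,0.338,0.15],"roll": -0.042},{"grip": 0,"offset": [0.324,0.338,0.15],"roll": -0.042},{"grip": 0,"offset": [0.324,0.338,0.15],"roll": -0.042},{"grip": 0,"offset": [0.324,0.338,0.15],"roll": -0.042},{"grip": 0,"offset": [0.324,0.338,0.15],"roll": -0.042},{"grip": 0,"offset": [0.324,0.338,0.15],"roll": -0.042},{"grip": 0,"offset": [0.324,0.338,0.15],"roll": -0.042},{"grip": 0,"offset": [0.324,0.776,0.15],"roll": -0.042},{"grip": 0,"offset": [0.324,0.776,0.15],"roll": -0.042},{"grip": 0,"offset": [0.324,0.776,0.15],"roll": -0.042},{"grip": 0,"offset": [0.324,0.776,0.15],"roll": -0.042},{"grip": 0,"offset": [0.324,0.776,0.15],"roll": -0.042},{"grip": 0,"offset": [0.324,0.776,0.15],"roll": -0.042},{"grip": 0,"offset": [0.324,0.776,0.15],"roll": -0.042},{"grip": 0,"offset": [0.324,0.776,0.15],"roll": -0.042}]'

```text
t: 1.7
tool_pos: [0.45, 0.0074, 0.3514]
orientation: [-3.125, -0.281, -0.0]
ft_force: [-0.1, -0.3, 0.3]
width: 1.004
finger_force: 0.0
```

```bash
python3 - <<'E'
from h import *
im,P=shot('top','top1.png'); cup(P,120,250,255,365)
s=monitor.read_state(); print(s['tool_pos'],s['orientation'],s['joints'])
E
```

```text
ears [array([0.4683, 0.2417]), array([0.4379, 0.4235])] n 343 mid [0.4531 0.3326] z [0.1398 0.1587 0.1631] rim (array([0.4535, 0.3311]), np.float64(0.08396076806300823)) 764 ang -80.47949668711267
[0.4502 0.0033 0.3512] [-3.1285 -0.2738  0.0004] [ 0.0307  0.207  -0.1222  1.8614  0.0273  1.0751 -1.4981]
```

Request:
jog_arm --commands '[{"grip": 0,"offset": [0.023,0.302,-0.15],"roll": 0},{"grip": 0,"offset": [0.023,0.302,-0.15],"roll": 0},{"grip": 0,"offset": [0.023,0.302,-0.15],"roll": 0},{"grip": 0,"offset": [0.023,0.302,-0.15],"roll": 0},{"grip": 0,"offset": [0.023,0.302,-0.15],"roll": 0},{"grip": 0,"offset": [0.023,0.302,-0.15],"roll": 0},{"grip": 0,"offset": [0.023,0.302,-0.2],"roll": 0},{"grip": 0,"offset": [0.023,0.302,-0.24],"roll": 0},{"grip": 0,"offset": [0.023,0.302,-0.27],"roll": 0},{"grip": 0,"offset": [0.023,0.302,-0.287],"roll": 0},{"grip": 0,"offset": [0.023,0.302,-0.287],"roll": 0},{"grip": 1,"offset": [0.023,0.302,-0.287],"roll": 0},{"grip": 1,"offset": [0.023,0.302,-0.287],"roll": 0},{"grip": 1,"offset": [0.023,0.302,-0.287],"roll": 0},{"grip": 1,"offset": [0.023,0.302,-0.287],"roll": 0},{"grip": 1,"offset": [0.023,0.302,-0.287],"roll": 0},{"grip": 1,"offset": [0.023,0.302,-0.287],"roll": 0},{"grip": 1,"offset": [0.023,0.302,-0.287],"roll": 0},{"grip": 1,"offset": [0.023,0.302,-0.287],"roll": 0}]' --squeeze 90

```text
t: 3.65
tool_pos: [0.4693, 0.243, 0.123]
orientation: [-3.128, -0.263, -0.003]
ft_force: [-1.3, 1.8, 7.4]
width: 0.13
finger_force: 87.7
```

Request:
jog_arm --commands '[{"grip": 1,"offset": [0,0,0.06],"roll": 0},{"grip": 1,"offset": [0,0,0.12],"roll": 0},{"grip": 1,"offset": [0,0,0.18],"roll": 0},{"grip": 1,"offset": [0,0,0.22],"roll": 0},{"grip": 1,"offset": [0,-0.04,0.24],"roll": 0},{"grip": 1,"offset": [0,-0.1,0.24],"roll": 0},{"grip": 1,"offset": [0,-0.16,0.24],"roll": 0},{"grip": 1,"offset": [0,-0.22,0.24],"roll": 0},{"grip": 1,"offset": [0,-0.28,0.24],"roll": 0},{"grip": 1,"offset": [0,-0.34,0.24],"roll": 0},{"grip": 1,"offset": [0,-0.4,0.24],"roll": 0},{"grip": 1,"offset": [0,-0.46,0.24],"roll": 0},{"grip": 1,"offset": [0,-0.52,0.24],"roll": 0},{"grip": 1,"offset": [-0.02,-0.58,0.24],"roll": 0},{"grip": 1,"offset": [-0.04,-0.64,0.24],"roll": 0},{"grip": 1,"offset": [-0.043,-0.7,0.24],"roll": 0},{"grip": 1,"offset": [-0.043,-0.76,0.24],"roll": 0},{"grip": 1,"offset": [-0.043,-0.8,0.24],"roll": 0},{"grip": 1,"offset": [-0.043,-0.825,0.24],"roll": 0},{"grip": 1,"offset": [-0.043,-0.825,0.24],"roll": 0}]'

```text
t: 5.65
tool_pos: [0.4327, -0.4226, 0.3127]
orientation: [3.13, 0.254, -0.003]
ft_force: [-1.0, 0.2, -3.0]
width: 0.127
finger_force: 89.4
```

```bash
python3 - <<'E'
from h import *
im,P=shot('top','top2.png'); shot('side','side2.png')
s=monitor.read_state(); print(s['tool_pos'],s['orientation'],s['ft_force'])
from itertools import count
Q=P.reshape(-1,3); Q=Q[(abs(Q[:,0]-.42)<.13)&(Q[:,1]>-.45)&(Q[:,1]<-.2)]
for z in np.arange(.2,.40,.015):
    q=Q[(Q[:,2]>z)&(Q[:,2]<z+.015)]; print(round(z,3),len(q),q[:,:2].min(0) if len(q) else '',q[:,:2].max(0) if len(q) else '')
E
```

```text
[ 0.4342 -0.4183  0.3129] [-3.1291 -0.2609  0.0014] [ 0.6306  1.3026 -1.4429]
0.2 1123 [ 0.3584 -0.3924] [ 0.4732 -0.2805]
0.215 1367 [ 0.3479 -0.4059] [ 0.489  -0.2797]
0.23 1096 [ 0.3414 -0.4112] [ 0.4936 -0.2527]
0.245 593 [ 0.3401 -0.4134] [ 0.4952 -0.2517]
0.26 619 [ 0.3387 -0.4152] [ 0.4979 -0.2501]
0.275 686 [ 0.3363 -0.4164] [ 0.4981 -0.2353]
0.29 1110 [ 0.3317 -0.4237] [ 0.5034 -0.2338]
0.305 82 [ 0.3857 -0.423 ] [ 0.4489 -0.2345]
0.32 96 [ 0.3854 -0.4215] [ 0.4483 -0.2337]
0.335 183 [ 0.3851 -0.4249] [ 0.4502 -0.2343]
0.35 104 [ 0.3851 -0.4285] [ 0.445  -0.2345]
0.365 47 [ 0.4169 -0.4083] [ 0.4462 -0.3887]
0.38 43 [ 0.4149 -0.4126] [ 0.4489 -0.3793]
0.395 194 [ 0.4118 -0.4085] [ 0.4508 -0.359 ]
```

View pics/side2.png

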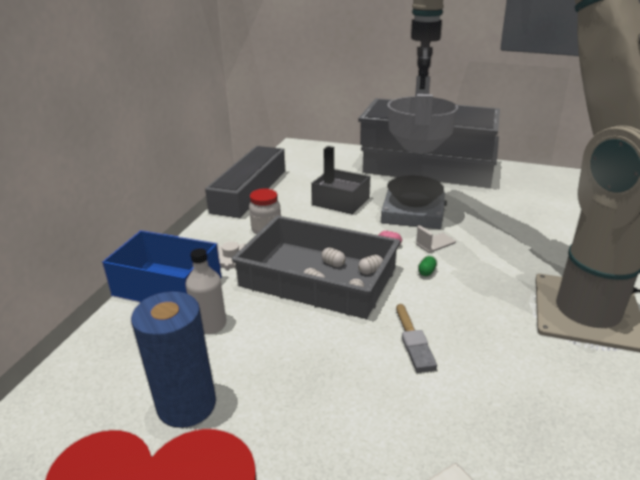

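```bash
python3 - <<'E'
from h import *
im,P=shot('top')
Q=P.reshape(-1,3); Q=Q[(abs(Q[:,0]-.42)<.13)&(Q[:,1]>-.40)&(Q[:,1]<-.2)]
for lo,hi in((.294,.3),(.297,.306)):
    q=Q[(Q[:,2]>lo)&(Q[:,2]<hi)]; r=np.hypot(q[:,0]-.418,q[:,1]+.333);q=q[(r>.076)&(r<.092)];print(circ(q),len(q),q[:,:2].min(0),q[:,:2].max(0))
A=np.c_[q[:,:2],np.ones(len(q))];print('tilt',np.linalg.lstsq(A,q[:,2],rcond=None)[0])
q=Q[(Q[:,2]>.335)&(Q[:,2]<.356)&(Q[:,1]>-.26)];print('ear',q.mean(0),len(q),np.percentile(q,[5,95],axis=0))
s=monitor.read_state(); print(s['tool_pos'])
E
```

```text
(array([ 0.4186, -0.3283]), np.float64(0.08301809931286358)) 380 [ 0.3333 -0.3997] [ 0.5034 -0.2432]
(array([ 0.4187, -0.3287]), np.float64(0.08323727445301338)) 602 [ 0.3333 -0.3999] [ 0.5034 -0.2432]
tilt [-0.0019  0.0045  0.3025]
ear [ 0.4037 -0.2376  0.3481] 252 [[ 0.3869 -0.2447  0.3367]
 [ 0.4195 -0.2314  0.3531]]
[ 0.4346 -0.4175  0.3132]
```

Request:
jog_arm --commands '[{"grip": 1,"offset": [0.001,0,-0.05],"roll": 0},{"grip": 1,"offset": [0.001,0,-0.1],"roll": 0},{"grip": 1,"offset": [0.001,0,-0.13],"roll": 0},{"grip": 1,"offset": [0.001,0,-0.15],"roll": 0},{"grip": 1,"offset": [0.001,0,-0.16],"roll": 0},{"grip": 1,"offset": [0.001,0,-0.168],"roll": 0},{"grip": 1,"offset": [0.001,0,-0.174],"roll": 0},{"grip": 1,"offset": [0.001,0,-0.178],"roll": 0},{"grip": 1,"offset": [0.001,0,-0.18],"roll": 0},{"grip": 1,"offset": [0.001,0,-0.182],"roll": 0},{"grip": 1,"offset": [0.001,0,-0.182],"roll": 0},{"grip": 1,"offset": [0.001,0,-0.182],"roll": 0}]'

```text
t: 7.0
tool_pos: [0.4355, -0.4189, 0.1683]
orientation: [3.13, 0.262, 0.001]
ft_force: [0.5, 0.4, -3.0]
width: 0.127
finger_force: 89.4
```

Request:
jog_arm --commands '[{"grip": 1,"offset": [0,0,-0.003],"roll": 0},{"grip": 1,"offset": [0,0,-0.005],"roll": 0},{"grip": 1,"offset": [0,0,-0.005],"roll": 0}]'

```text
t: 7.3
tool_pos: [0.4353, -0.4182, 0.1649]
orientation: [-3.13, -0.262, 0.0]
ft_force: [-2.5, 2.0, 5.0]
width: 0.13
finger_force: 90.5
```

Request:
jog_arm --commands '[{"grip": 0.7,"offset": [0,0,0],"roll": 0},{"grip": 0.5,"offset": [0,0,0],"roll": 0},{"grip": 0.4,"offset": [0,0,0],"roll": 0},{"grip": 0.3,"offset": [0,0,0],"roll": 0},{"grip": 0.3,"offset": [0,0,0.02],"roll": 0},{"grip": 0.3,"offset": [0,0,0.08],"roll": 0},{"grip": 0.3,"offset": [0,0,0.14],"roll": 0},{"grip": 0.3,"offset": [0,0,0.2],"roll": 0},{"grip": 0,"offset": [0.05,0,0.25],"roll": 0},{"grip": 0,"offset": [0.1,0,0.25],"roll": 0},{"grip": 0,"offset": [0.15,0,0.25],"roll": 0},{"grip": 0,"offset": [0.2,0,0.25],"roll": 0},{"grip": 0,"offset": [0.25,0.05,0.25],"roll": 0},{"grip": 0,"offset": [0.25,0.05,0.25],"roll": 0}]'

```text
t: 8.7
tool_pos: [0.6412, -0.3712, 0.3621]
orientation: [-3.123, -0.276, -0.005]
ft_force: [0.5, 0.3, 0.2]
width: 0.996
finger_force: 0.0
```

```bash
python3 - <<'E'
from h import *
im,P=shot('top','top3.png')
Q=P.reshape(-1,3); Q=Q[(abs(Q[:,0]-.42)<.12)&(abs(Q[:,1]+.33)<.12)]
q=Q[(Q[:,2]>.148)&(Q[:,2]<.162)]; r=np.hypot(q[:,0]-.419,q[:,1]+.328);q=q[(r>.076)&(r<.092)];print(circ(q),len(q))
A=np.c_[q[:,:2],np.ones(len(q))];print('tilt',np.linalg.lstsq(A,q[:,2],rcond=None)[0],q[:,2].mean(),np.percentile(q[:,2],[2,50,98]))
Q=Q[(Q[:,2]>.18)&(Q[:,2]<.215)]
for q in (Q[Q[:,1]>-.33],Q[Q[:,1]<-.33]): 
  if len(q): print(q.mean(0),np.percentile(q[:,2],95),len(q))
s=monitor.read_state(); print(s['tool_pos'],s['orientation'])
# scoop/holder detail
im,P=shot('top')
h=reg(P,470,550,185,268,.064,.078); print('holder',rect(h),h[:,2].mean(),len(h))
k=reg(P,480,560,170,235,.15,.165); print('handle',rect(k),k[:,:2].min(0),k[:,:2].max(0),len(k))
E
```

```text
(array([ 0.4196, -0.3284]), np.float64(0.08331684169193826)) 650
tilt [ 0.0008 -0.0008  0.1518] 0.1524420508890044 [0.1484 0.1523 0.158 ]
[ 0.404  -0.2368  0.1988] 0.205466122934996 195
[ 0.4343 -0.4165  0.1975] 0.2048989074895625 204
[ 0.6396 -0.3729  0.3625] [-3.125  -0.2739 -0.0025]
holder (array([ 0.6291, -0.3396]), array([121.275 , 130.8215]), 79.44055938720703) 0.06992164648896584 565
handle (array([ 0.6658, -0.3453]), array([29.3068, 21.854 ]), 80.87623596191406) [ 0.6538 -0.361 ] [ 0.6775 -0.3295] 159
```

View pics/top3.png

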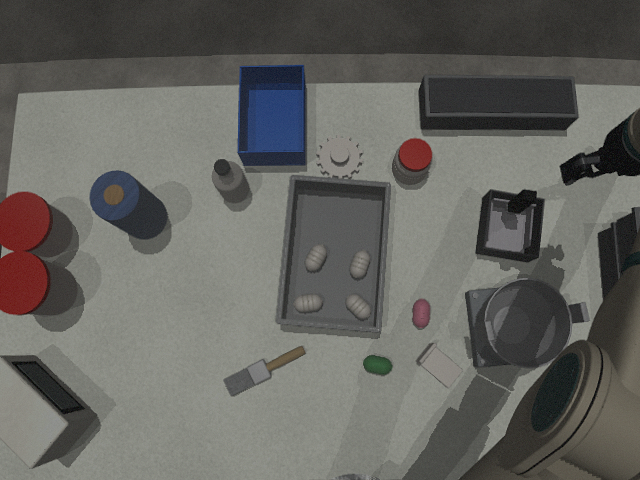

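Request:
jog_arm --commands '[{"grip": 0,"offset": [0.0385,0.0415,0],"roll": -0.108},{"grip": 0,"offset": [0.0385,0.0415,0],"roll": -0.108},{"grip": 0,"offset": [0.0385,0.0415,-0.06],"roll": -0.108},{"grip": 0,"offset": [0.0385,0.0415,-0.12],"roll": -0.108},{"grip": 0,"offset": [0.0385,0.0415,-0.18],"roll": -0.108},{"grip": 0,"offset": [0.0385,0.0415,-0.23],"roll": -0.108},{"grip": 0,"offset": [0.0385,0.0415,-0.27],"roll": -0.108},{"grip": 0,"offset": [0.0385,0.0415,-0.3],"roll": -0.108},{"grip": 0,"offset": [0.0385,0.0415,-0.32],"roll": -0.108},{"grip": 0,"offset": [0.0385,0.0415,-0.32],"roll": -0.108},{"grip": 1,"offset": [0.0385,0.0415,-0.32],"roll": -0.108},{"grip": 1,"offset": [0.0385,0.0415,-0.32],"roll": -0.108},{"grip": 1,"offset": [0.0385,0.0415,-0.32],"roll": -0.108},{"grip": 1,"offset": [0.0385,0.0415,-0.32],"roll": -0.108},{"grip": 1,"offset": [0.0385,0.0415,-0.32],"roll": -0.108},{"grip": 1,"offset": [0.0385,0.0415,-0.32],"roll": -0.108}]' --squeeze 60

```text
t: 10.4
tool_pos: [0.6668, -0.3458, 0.1093]
orientation: [3.129, -0.27, 0.002]
ft_force: [-0.4, 0.9, 5.5]
width: 0.314
finger_force: 62.3
```

Request:
jog_arm --commands '[{"grip": 1,"offset": [0,0,0.04],"roll": 0},{"grip": 1,"offset": [0,0,0.1],"roll": 0},{"grip": 1,"offset": [0,0,0.15],"roll": 0},{"grip": 1,"offset": [0,0,0.2],"roll": 0},{"grip": 1,"offset": [0,0.04,0.2],"roll": 0.01},{"grip": 1,"offset": [0,0.1,0.2],"roll": 0.026},{"grip": 1,"offset": [0.02,0.16,0.2],"roll": 0.026},{"grip": 1,"offset": [0.038,0.22,0.2],"roll": 0.026},{"grip": 1,"offset": [0.038,0.28,0.2],"roll": 0.026},{"grip": 1,"offset": [0.038,0.34,0.2],"roll": 0.026},{"grip": 1,"offset": [0.038,0.4,0.2],"roll": 0.026},{"grip": 1,"offset": [0.038,0.45,0.2],"roll": 0.026},{"grip": 1,"offset": [0.038,0.5,0.2],"roll": 0.026},{"grip": 1,"offset": [0.038,0.52,0.17],"roll": 0.026},{"grip": 1,"offset": [0.038,0.52,0.14],"roll": 0.026},{"grip": 1,"offset": [0.038,0.52,0.12],"roll": 0.026},{"grip": 1,"offset": [0.038,0.52,0.12],"roll": 0.026},{"grip": 1,"offset": [0.038,0.52,0.12],"roll": 0.026}]'

```text
t: 12.2
tool_pos: [0.6965, 0.0702, 0.2039]
orientation: [3.138, -0.143, -0.001]
ft_force: [0.7, 0.5, -1.3]
width: 0.321
finger_force: 61.5
```

```bash
python3 - <<'E'
from h import *
im,P=shot('top','top4.png'); shot('side')
im2,_=shot('side'); cv2.imwrite('pics/c4.png',np.hstack([cv2.resize(im[150:350,260:460],(400,400)),cv2.resize(im2[150:350,200:400],(400,400))]))
s=monitor.read_state(); print(s['tool_pos'],s['orientation'],s['ft_force'])
E
```

```text
[0.6974 0.0702 0.2054] [-3.138   0.1433 -0.0036] [ 0.8403  0.4456 -1.1969]
```

View pics/c4.png

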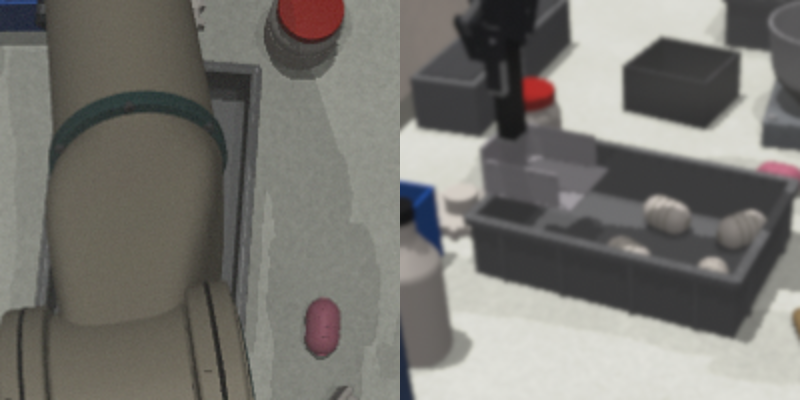

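Request:
jog_arm --commands '[{"grip": 1,"offset": [0,0,-0.05],"roll": 0},{"grip": 1,"offset": [0,0,-0.09],"roll": 0},{"grip": 1,"offset": [0,0,-0.11],"roll": 0},{"grip": 1,"offset": [0,0,-0.118],"roll": 0},{"grip": 1,"offset": [0,0,-0.122],"roll": 0},{"grip": 1,"offset": [0,0,-0.122],"roll": 0},{"grip": 1,"offset": [-0.02,0.0019,-0.122],"roll": 0},{"grip": 1,"offset": [-0.04,0.0037,-0.122],"roll": 0},{"grip": 1,"offset": [-0.06,0.0056,-0.122],"roll": 0},{"grip": 1,"offset": [-0.08,0.0075,-0.122],"roll": 0},{"grip": 1,"offset": [-0.1,0.0093,-0.122],"roll": 0},{"grip": 1,"offset": [-0.12,0.011,-0.122],"roll": 0},{"grip": 1,"offset": [-0.13,0.012,-0.122],"roll": 0},{"grip": 1,"offset": [-0.14,0.013,-0.122],"roll": 0},{"grip": 1,"offset": [-0.15,0.014,-0.122],"roll": 0},{"grip": 1,"offset": [-0.16,0.015,-0.122],"roll": 0}]'

```text
t: 13.95
tool_pos: [0.5745, 0.0832, 0.1098]
orientation: [-3.136, 0.142, -0.02]
ft_force: [5.2, 1.1, 8.0]
width: 0.326
finger_force: 62.7
```

```bash
python3 - <<'E'
from h import *
im2,_=shot('side'); cv2.imwrite('pics/c5.png',cv2.resize(im2[170:350,220:420],(800,600))[:, :])
s=monitor.read_state(); print(s['tool_pos'],s['orientation'],s['ft_force'],s['torque'])
E
```

```text
[0.5724 0.0834 0.1096] [-3.1361  0.1417 -0.0151] [4.5136 1.0146 8.7726] [ 0.0321 -0.8341  0.066 ]
```

View pics/c5.png

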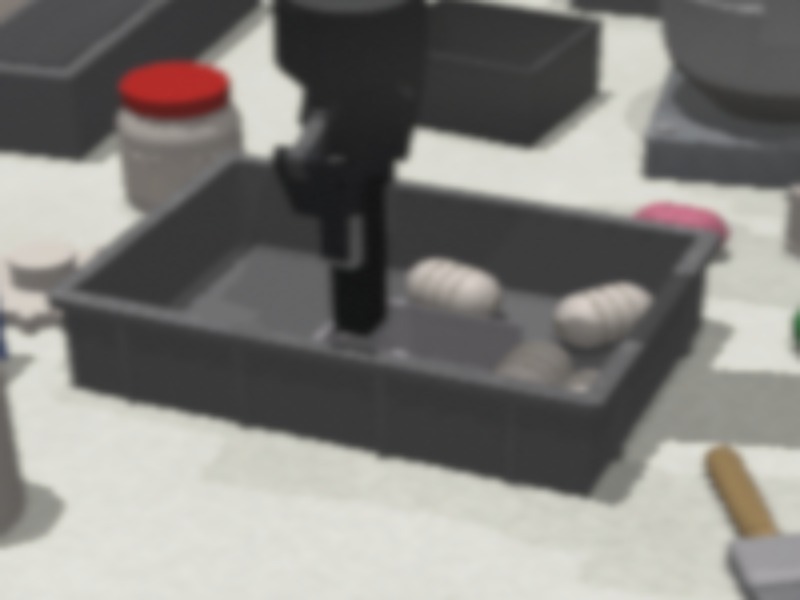

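Request:
jog_arm --commands '[{"grip": 1,"offset": [-0.008,0.0007,0],"roll": 0},{"grip": 1,"offset": [-0.016,0.0015,0],"roll": 0},{"grip": 1,"offset": [-0.022,0.002,0],"roll": 0},{"grip": 1,"offset": [-0.028,0.0026,0],"roll": 0},{"grip": 1,"offset": [-0.034,0.003,0],"roll": 0},{"grip": 1,"offset": [-0.04,0.0037,0],"roll": 0},{"grip": 1,"offset": [-0.046,0.0043,0],"roll": 0},{"grip": 1,"offset": [-0.052,0.0048,0],"roll": 0},{"grip": 1,"offset": [-0.058,0.0054,0],"roll": 0},{"grip": 1,"offset": [-0.058,0.0054,0],"roll": 0}]'

```text
t: 15.0
tool_pos: [0.5287, 0.088, 0.1098]
orientation: [-3.135, 0.142, -0.021]
ft_force: [6.7, 1.7, 9.6]
width: 0.32
finger_force: 62.8
```

```bash
cat > look.py <<'E'
from h import *
import sys
im2,_=shot('side'); im,_=shot('wrist'); t,_=shot('top')
cv2.imwrite('pics/'+sys.argv[1],np.hstack([cv2.resize(im2[170:350,200:440],(400,400)),cv2.resize(im,(400,300))[:, :] if 0 else cv2.resize(im,(400,400))]))
s=monitor.read_state(); print(s['tool_pos'],s['orientation'],s['ft_force'],s['torque'],s['width'],s['t'])
E
python3 look.py c6.png
```

```text
[0.5288 0.0879 0.1098] [-3.1351  0.1423 -0.0208] [6.5834 0.3545 9.5274] [ 0.0787 -1.0065  0.0075] 0.32203556602391714 15.15
```

View pics/c6.png

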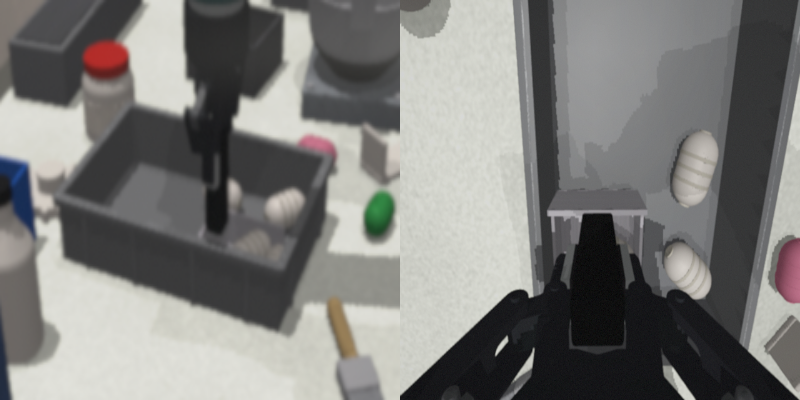

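Request:
jog_arm --commands '[{"grip": 1,"offset": [-0.004,0.0004,0],"roll": 0},{"grip": 1,"offset": [-0.008,0.0007,0],"roll": 0},{"grip": 1,"offset": [-0.012,0.001,0],"roll": 0},{"grip": 1,"offset": [-0.012,0.001,0],"roll": 0}]'

```text
t: 15.55
tool_pos: [0.5204, 0.0887, 0.1101]
orientation: [-3.135, 0.143, -0.025]
ft_force: [7.1, 1.7, 10.0]
width: 0.324
finger_force: 62.8
```

```bash
python3 - <<'E'
from h import *
im2,P=shot('side'); print(rect(reg(P,300,420,200,320,.015,.05)))
cv2.imwrite('pics/c7.png',cv2.resize(im2[220:320,290:410],(800,600),interpolation=cv2.INTER_CUBIC))
s=monitor.read_state(); print(s['tool_pos'],s['ft_force'])
E
```

```text
(array([ 0.502 , -0.0804]), array([295.0139, 520.8511]), 12.233160018920898)
[0.5204 0.0887 0.1101] [ 7.7105  0.9608 10.0896]
```

View pics/c7.png

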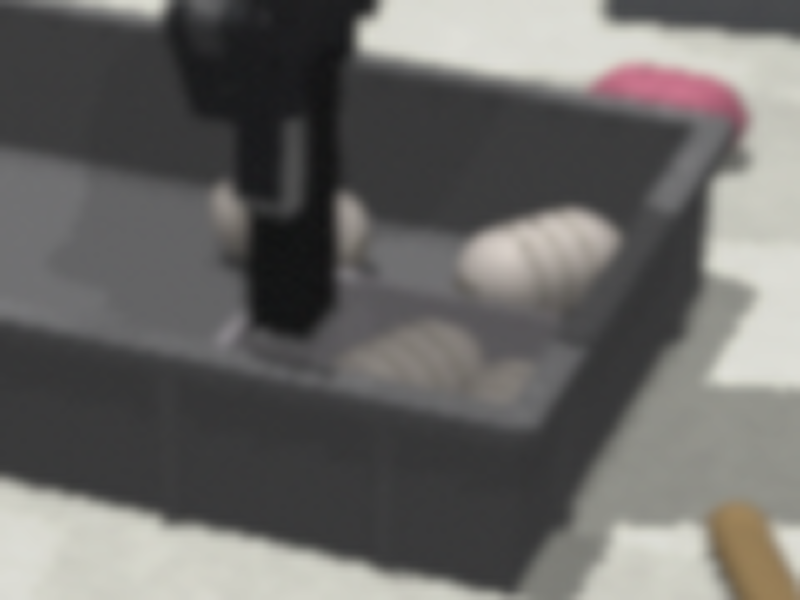

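Request:
jog_arm --commands '[{"grip": 1,"offset": [-0.004,0.0004,0],"roll": 0},{"grip": 1,"offset": [-0.007,0.0007,0],"roll": 0},{"grip": 1,"offset": [-0.01,0.001,0],"roll": 0},{"grip": 1,"offset": [-0.01,0.001,0],"roll": 0}]'

```text
t: 16.0
tool_pos: [0.518, 0.089, 0.1117]
orientation: [-3.133, 0.144, -0.043]
ft_force: [13.4, -0.9, 11.9]
width: 0.318
finger_force: 63.2
```

Request:
jog_arm --commands '[{"grip": 1,"offset": [0.012,-0.0011,0],"roll": 0},{"grip": 1,"offset": [0.018,-0.0017,0],"roll": 0},{"grip": 1,"offset": [0.026,-0.0024,0],"roll": 0},{"grip": 1,"offset": [0.036,-0.0033,0],"roll": 0},{"grip": 1,"offset": [0.048,-0.0045,0],"roll": 0},{"grip": 1,"offset": [0.06,-0.0056,0],"roll": 0},{"grip": 1,"offset": [0.075,-0.007,0],"roll": 0},{"grip": 1,"offset": [0.09,-0.0084,0],"roll": 0},{"grip": 1,"offset": [0.105,-0.01,0],"roll": 0},{"grip": 1,"offset": [0.12,-0.011,0],"roll": 0},{"grip": 1,"offset": [0.135,-0.0126,0],"roll": 0},{"grip": 1,"offset": [0.15,-0.014,0],"roll": 0},{"grip": 1,"offset": [0.165,-0.0154,0],"roll": 0},{"grip": 1,"offset": [0.18,-0.0168,0],"roll": 0},{"grip": 1,"offset": [0.195,-0.0182,0],"roll": 0},{"grip": 1,"offset": [0.21,-0.0196,0],"roll": 0},{"grip": 1,"offset": [0.22,-0.0205,0],"roll": 0},{"grip": 1,"offset": [0.227,-0.021,0],"roll": 0},{"grip": 1,"offset": [0.232,-0.0216,0],"roll": 0},{"grip": 1,"offset": [0.232,-0.0216,0],"roll": 0}]'

```text
t: 18.0
tool_pos: [0.6875, 0.0712, 0.1065]
orientation: [3.138, -0.143, -0.011]
ft_force: [-4.6, 0.7, 5.7]
width: 0.316
finger_force: 63.3
```

```bash
python3 - <<'E'
from h import *
im2,P=shot('side'); w,_=shot('wrist')
cv2.imwrite('pics/c8.png',np.hstack([cv2.resize(im2[200:320,230:410],(500,400),interpolation=cv2.INTER_CUBIC),cv2.resize(w,(300,400))]))
s=monitor.read_state(); print(s['tool_pos'],s['ft_force'])
E
```

```text
[0.6874 0.0712 0.1065] [-4.3755  0.7412  5.1159]
```

View pics/c8.png

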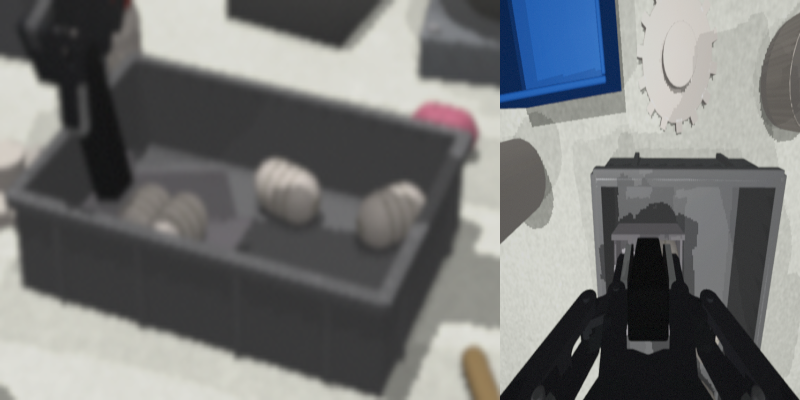

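Request:
jog_arm --commands '[{"grip": 1,"offset": [0,0,0.005],"roll": 0},{"grip": 1,"offset": [0,0,0.015],"roll": 0},{"grip": 1,"offset": [0,0,0.03],"roll": 0},{"grip": 1,"offset": [0,0,0.05],"roll": 0},{"grip": 1,"offset": [0,0,0.075],"roll": 0},{"grip": 1,"offset": [0,0,0.1],"roll": 0},{"grip": 1,"offset": [0,0,0.13],"roll": 0},{"grip": 1,"offset": [0,0,0.16],"roll": 0},{"grip": 1,"offset": [0,0,0.19],"roll": 0},{"grip": 1,"offset": [0,0,0.22],"roll": 0},{"grip": 1,"offset": [0,0,0.24],"roll": 0},{"grip": 1,"offset": [0,0,0.255],"roll": 0},{"grip": 1,"offset": [0,0,0.265],"roll": 0},{"grip": 1,"offset": [0,0,0.268],"roll": 0},{"grip": 1,"offset": [0,0,0.268],"roll": 0}]'

```text
t: 19.6
tool_pos: [0.69, 0.071, 0.3208]
orientation: [3.138, -0.143, -0.0]
ft_force: [0.4, 0.5, -2.8]
width: 0.32
finger_force: 62.2
```

```bash
python3 - <<'E'
from h import *
im2,P=shot('side')
cv2.imwrite('pics/c9.png',cv2.resize(im2[100:340,200:440],(600,600),interpolation=cv2.INTER_CUBIC))
s=monitor.read_state(); print(s['tool_pos'],s['ft_force'])
E
```

```text
[0.6898 0.0711 0.3202] [-1.1108 -0.4243 -2.6669]
```

View pics/c9.png

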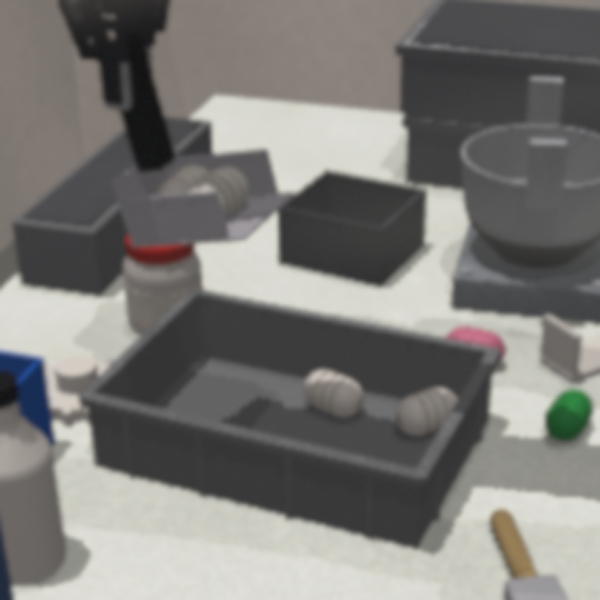

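Request:
jog_arm --commands '[{"grip": 1,"offset": [-0.005,-0.01,0],"roll": 0},{"grip": 1,"offset": [-0.015,-0.03,0],"roll": 0},{"grip": 1,"offset": [-0.03,-0.06,0],"roll": 0},{"grip": 1,"offset": [-0.05,-0.095,0],"roll": 0},{"grip": 1,"offset": [-0.07,-0.13,0],"roll": 0},{"grip": 1,"offset": [-0.09,-0.165,0],"roll": 0},{"grip": 1,"offset": [-0.11,-0.2,0],"roll": 0},{"grip": 1,"offset": [-0.13,-0.235,0],"roll": 0},{"grip": 1,"offset": [-0.15,-0.27,0],"roll": 0},{"grip": 1,"offset": [-0.17,-0.305,0],"roll": 0},{"grip": 1,"offset": [-0.19,-0.34,0],"roll": 0},{"grip": 1,"offset": [-0.208,-0.375,0],"roll": 0},{"grip": 1,"offset": [-0.224,-0.41,0],"roll": 0},{"grip": 1,"offset": [-0.238,-0.44,0],"roll": 0},{"grip": 1,"offset": [-0.25,-0.465,0],"roll": 0},{"grip": 1,"offset": [-0.259,-0.485,0],"roll": 0},{"grip": 1,"offset": [-0.265,-0.497,0],"roll": 0},{"grip": 1,"offset": [-0.269,-0.5045,0],"roll": 0},{"grip": 1,"offset": [-0.269,-0.5045,0],"roll": 0}]'

```text
t: 21.55
tool_pos: [0.4743, -0.3331, 0.3207]
orientation: [-3.138, 0.144, 0.001]
ft_force: [0.5, 0.6, -2.3]
width: 0.321
finger_force: 62.1
```

```bash
python3 - <<'E'
from h import *
im2,P=shot('side'); t,PT=shot('top','t10.png'); cv2.imwrite('pics/s10.png',im2)
Q=PT.reshape(-1,3); Q=Q[(abs(Q[:,0]-.42)<.12)&(abs(Q[:,1]+.33)<.12)]
q=Q[(Q[:,2]>.148)&(Q[:,2]<.162)]; r=np.hypot(q[:,0]-.419,q[:,1]+.328);q=q[(r>.076)&(r<.092)];print('cup rim',circ(q),len(q))
# scoop as seen from the side: outline of points near scoop
Q=P.reshape(-1,3); Q=Q[(Q[:,0]>.3)&(Q[:,0]<.56)&(Q[:,1]>-.30)&(Q[:,1]<-.26)&(Q[:,2]>.16)&(Q[:,2]<.32)]
for x in np.arange(.33,.54,.015):
    q=Q[(Q[:,0]>x)&(Q[:,0]<x+.015)]
    if len(q)>3: print(round(x,3),len(q),np.percentile(q[:,2],[3,97]))
s=monitor.read_state(); print(s['tool_pos'],s['ft_force'])
E
```

```text
cup rim (array([ 0.4194, -0.3277]), np.float64(0.08301351613152311)) 398
0.345 6 [0.2435 0.2466]
0.36 22 [0.2408 0.2462]
0.375 94 [0.2385 0.2765]
0.39 103 [0.2351 0.2742]
0.405 103 [0.2316 0.2715]
0.42 104 [0.2278 0.2675]
0.435 96 [0.2249 0.2643]
0.45 85 [0.2226 0.2661]
0.465 10 [0.2606 0.274 ]
[ 0.4754 -0.3316  0.3208] [ 0.1797  0.0564 -2.3471]
```

Request:
jog_arm --commands '[{"grip": 1,"offset": [0.0125,0,0],"roll": 0},{"grip": 1,"offset": [0.0125,0,-0.02],"roll": 0},{"grip": 1,"offset": [0.0125,0,-0.05],"roll": 0},{"grip": 1,"offset": [0.0125,0,-0.08],"roll": 0},{"grip": 1,"offset": [0.0125,0,-0.105],"roll": 0},{"grip": 1,"offset": [0.0125,0,-0.12],"roll": 0},{"grip": 1,"offset": [0.0125,0,-0.125],"roll": 0},{"grip": 1,"offset": [0.0125,0,-0.125],"roll": 0},{"grip": 1,"offset": [0,0,-0.125],"roll": 0},{"grip": 1,"offset": [-0.012,0,-0.125],"roll": 0},{"grip": 1,"offset": [-0.024,0,-0.122],"roll": 0},{"grip": 1,"offset": [-0.036,0,-0.119],"roll": 0},{"grip": 1,"offset": [-0.048,0,-0.115],"roll": 0},{"grip": 1,"offset": [-0.06,0,-0.111],"roll": 0},{"grip": 1,"offset": [-0.06,0,-0.111],"roll": 0}]' --squeeze 22

```text
t: 23.15
tool_pos: [0.4251, -0.3333, 0.2333]
orientation: [3.137, -0.145, -0.001]
ft_force: [1.3, -0.1, 5.1]
width: 0.321
finger_force: 62.8
```

```bash
cat > tilt.py <<'E'
from h import *
import sys
im2,P=shot('side'); t,PT=shot('top'); cv2.imwrite('pics/s_%s.png'%sys.argv[1],im2)
Q=PT.reshape(-1,3); Q=Q[(abs(Q[:,0]-.42)<.12)&(abs(Q[:,1]+.33)<.12)]
q=Q[(Q[:,2]>.145)&(Q[:,2]<.165)]; r=np.hypot(q[:,0]-.419,q[:,1]+.328);q=q[(r>.074)&(r<.094)]
if len(q)>30: print('cup rim',circ(q),len(q),np.linalg.lstsq(np.c_[q[:,:2],np.ones(len(q))],q[:,2],rcond=None)[0])
Q=P.reshape(-1,3); 
e=Q[(abs(Q[:,0]-.404)<.035)&(Q[:,1]>-.25)&(Q[:,1]<-.22)&(Q[:,2]>.165)&(Q[:,2]<.22)]; print('ear',e.mean(0),np.percentile(e[:,2],97),len(e))
s=monitor.read_state(); tp=s['tool_pos']
Q=Q[(abs(Q[:,0]-tp[0])<.16)&(Q[:,1]>tp[1]+.03)&(Q[:,1]<tp[1]+.075)&(Q[:,2]>.14)&(Q[:,2]<tp[2])]
for x in np.arange(.30,.56,.015):
    q=Q[(Q[:,0]>x)&(Q[:,0]<x+.015)]
    if len(q)>3: print(round(x,3),len(q),np.percentile(q[:,2],[3,97]))
print(tp,s['ft_force'],s['torque'],s['width'],s['t'])
E
python3 tilt.py 11
```

```text
cup rim (array([ 0.4135, -0.3294]), np.float64(0.08202255030726811)) 637 [0.0176 0.0018 0.1474]
ear [ 0.3881 -0.2324  0.1859] 0.21501817100397555 257
0.3 16 [0.1553 0.1599]
0.315 50 [0.141  0.1804]
0.33 128 [0.1442 0.1899]
0.345 94 [0.1439 0.1856]
0.36 7 [0.1468 0.1596]
0.39 16 [0.1526 0.1735]
0.405 46 [0.1531 0.1854]
0.435 17 [0.1473 0.1784]
0.45 80 [0.1418 0.1829]
0.465 75 [0.1434 0.1853]
0.48 5 [0.1424 0.1568]
[ 0.427  -0.3331  0.2331] [ 1.6719 -0.9932  4.6999] [ 0.0507  0.0951 -0.0254] 0.31894438724754615 23.25
```

```bash
python3 - <<'E'
import cv2
im=cv2.imread('pics/s_11.png'); cv2.imwrite('pics/c11.png',cv2.resize(im[70:230,330:510],(675,600),interpolation=cv2.INTER_CUBIC))
E
```

```text
(no output)
```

View pics/c11.png

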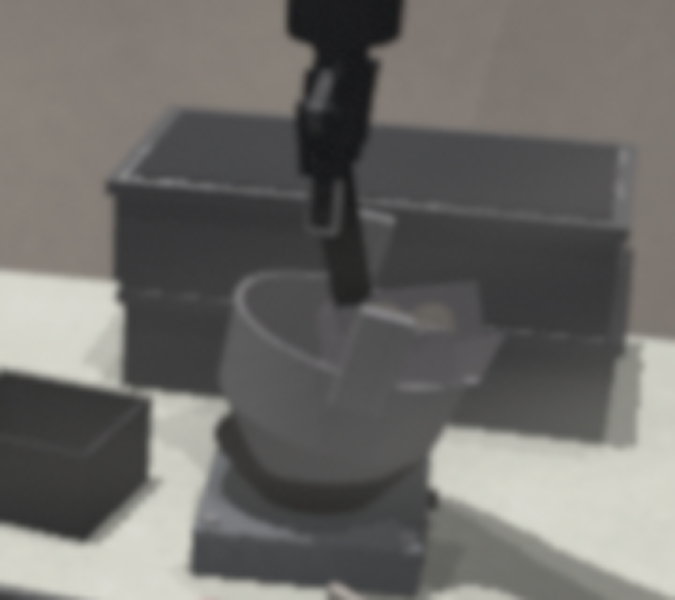

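Request:
jog_arm --commands '[{"grip": 1,"offset": [0.005,0,0.01],"roll": 0},{"grip": 1,"offset": [0.01,0,0.025],"roll": 0},{"grip": 1,"offset": [0.02,0,0.04],"roll": 0},{"grip": 1,"offset": [0.04,0,0.06],"roll": 0},{"grip": 1,"offset": [0.06,0,0.08],"roll": 0},{"grip": 1,"offset": [0.072,0,0.1],"roll": 0},{"grip": 1,"offset": [0.072,0,0.11],"roll": 0},{"grip": 1,"offset": [0.072,0,0.11],"roll": 0},{"grip": 1,"offset": [0.072,0,0.11],"roll": 0}]' --squeeze 30

```text
t: 24.15
tool_pos: [0.4834, -0.3324, 0.3192]
orientation: [-3.137, 0.143, 0.003]
ft_force: [0.6, 1.0, -2.4]
width: 0.322
finger_force: 62.2
```

```bash
python3 tilt.py 12; python3 -c "
from h import *
print(monitor.read_state()['finger_force'])"
```

```text
cup rim (array([ 0.4188, -0.3276]), np.float64(0.08301285912502249)) 463 [0.0167 0.0408 0.1584]
ear [ 0.396  -0.2341  0.1875] 0.2068893325610337 258
0.33 25 [0.1406 0.1528]
0.345 36 [0.141  0.1543]
0.36 38 [0.1401 0.2446]
0.375 44 [0.2369 0.2691]
0.39 106 [0.237  0.2761]
0.405 104 [0.2319 0.2718]
0.42 104 [0.2278 0.2687]
0.435 98 [0.2253 0.2649]
0.45 111 [0.1462 0.2606]
0.465 85 [0.142  0.2714]
0.48 24 [0.1406 0.1568]
[ 0.4834 -0.3324  0.3191] [-0.3005  0.2842 -2.2006] [ 0.0285 -0.1203  0.0339] 0.31656869269352333 24.25
62.23149061203003
```

Request:
jog_arm --commands '[{"grip": 0.9,"offset": [0,0,0],"roll": 0},{"grip": 0.9,"offset": [0,0,0],"roll": 0}]' --squeeze 30

```text
t: 24.45
tool_pos: [0.4841, -0.3326, 0.3197]
orientation: [-3.138, 0.143, 0.001]
ft_force: [0.1, -0.1, -2.6]
width: 0.315
finger_force: 62.2
```

Request:
jog_arm --commands '[{"grip": 0.74,"offset": [0,0,0],"roll": 0},{"grip": 0.71,"offset": [0,0,0],"roll": 0}]' --squeeze 30

```text
t: 24.65
tool_pos: [0.4845, -0.3326, 0.32]
orientation: [-3.138, 0.143, 0.0]
ft_force: [0.7, 0.2, -1.9]
width: 0.322
finger_force: 62.2
```

Request:
jog_arm --commands '[{"grip": 1,"offset": [0,-0.006,0],"roll": 0},{"grip": 1,"offset": [0,-0.006,-0.03],"roll": 0},{"grip": 1,"offset": [0,-0.006,-0.065],"roll": 0},{"grip": 1,"offset": [0,-0.006,-0.1],"roll": 0},{"grip": 1,"offset": [0,-0.006,-0.13],"roll": 0},{"grip": 1,"offset": [0,-0.006,-0.15],"roll": 0},{"grip": 1,"offset": [0,-0.006,-0.16],"roll": 0},{"grip": 1,"offset": [0,-0.006,-0.1625],"roll": 0},{"grip": 1,"offset": [0,-0.006,-0.1625],"roll": 0},{"grip": 1,"offset": [0,-0.006,-0.1625],"roll": 0}]'

```text
t: 25.65
tool_pos: [0.4852, -0.3379, 0.1911]
orientation: [3.137, -0.143, 0.003]
ft_force: [-0.2, -0.3, -1.3]
width: 0.323
finger_force: 62.1
```

```bash
python3 tilt.py 13
```

```text
cup rim (array([ 0.4194, -0.3289]), np.float64(0.08367857002796444)) 639 [0.0269 0.0232 0.1489]
ear [ 0.3959 -0.2338  0.1879] 0.2074249190470996 254
0.33 25 [0.1406 0.1533]
0.345 36 [0.1408 0.1534]
0.465 28 [0.1405 0.1571]
0.48 27 [0.1414 0.1567]
[ 0.4851 -0.3378  0.1911] [-0.6036 -0.2553 -1.8352] [ 0.0321 -0.0639  0.0022] 0.32094446362516693 25.75
```

Request:
jog_arm --commands '[{"grip": 1,"offset": [-0.01,0,0.004],"roll": 0},{"grip": 1,"offset": [-0.02,0,0.011],"roll": 0},{"grip": 1,"offset": [-0.03,0,0.018],"roll": 0},{"grip": 1,"offset": [-0.038,0,0.023],"roll": 0},{"grip": 1,"offset": [-0.038,0,0.023],"roll": 0}]'

```text
t: 26.25
tool_pos: [0.4529, -0.338, 0.2097]
orientation: [3.137, -0.144, 0.0]
ft_force: [1.3, 0.1, -0.6]
width: 0.319
finger_force: 62.4
```

```bash
python3 tilt.py 14
```

```text
cup rim (array([ 0.4187, -0.3272]), np.float64(0.08767448183930193)) 197 [0.0143 0.03   0.1612]
ear [ 0.3849 -0.2364  0.1916] 0.21881849868953462 284
0.3 6 [0.1488 0.1605]
0.315 47 [0.1408 0.1613]
0.33 51 [0.1424 0.1628]
0.345 13 [0.1417 0.1648]
0.36 15 [0.1557 0.1659]
0.435 64 [0.1419 0.1807]
0.45 84 [0.1415 0.1843]
0.465 36 [0.1408 0.185 ]
[ 0.4538 -0.3379  0.2091] [2.2148 0.5855 0.3426] [ 0.23   -0.3826 -0.09  ] 0.3146452090615038 26.35
```

Request:
jog_arm --commands '[{"grip": 1,"offset": [0.015,0,-0.005],"roll": 0},{"grip": 1,"offset": [0.03,0,-0.012],"roll": 0},{"grip": 1,"offset": [0.038,0,0],"roll": 0},{"grip": 1,"offset": [0.038,0,0.02],"roll": 0},{"grip": 1,"offset": [0.038,0,0.045],"roll": 0},{"grip": 1,"offset": [0.038,0,0.07],"roll": 0},{"grip": 1,"offset": [0.038,0,0.1],"roll": 0},{"grip": 1,"offset": [0.038,0,0.125],"roll": 0},{"grip": 1,"offset": [0.038,0,0.14],"roll": 0},{"grip": 1,"offset": [0.045,0.015,0.14],"roll": 0},{"grip": 1,"offset": [0.06,0.04,0.14],"roll": 0},{"grip": 1,"offset": [0.085,0.085,0.14],"roll": 0},{"grip": 1,"offset": [0.11,0.13,0.14],"roll": 0},{"grip": 1,"offset": [0.14,0.18,0.14],"roll": 0},{"grip": 1,"offset": [0.17,0.23,0.14],"roll": 0},{"grip": 1,"offset": [0.2,0.28,0.14],"roll": 0},{"grip": 1,"offset": [0.22,0.33,0.14],"roll": 0},{"grip": 1,"offset": [0.24,0.38,0.14],"roll": 0},{"grip": 1,"offset": [0.26,0.42,0.14],"roll": 0},{"grip": 1,"offset": [0.275,0.45,0.14],"roll": 0}]'

```text
t: 28.35
tool_pos: [0.674, 0.0279, 0.3185]
orientation: [-3.137, 0.136, 0.005]
ft_force: [0.1, 0.5, -1.3]
width: 0.319
finger_force: 62.1
```

```bash
python3 tilt.py 15; python3 - <<'E'
from h import *
im,P=shot('side'); Q=P.reshape(-1,3)
tp=monitor.read_state()['tool_pos']
b=im.reshape(-1,3)
m=(abs(Q[:,0]-tp[0]+.06)<.12)&(abs(Q[:,1]-tp[1])<.06)&(Q[:,2]>.18)&(Q[:,2]<.3)
m2=m&(b.min(1)>120); print('white pts',m2.sum(),m.sum(),Q[m2].mean(0))
E
```

```text
cup rim (array([ 0.4206, -0.3278]), np.float64(0.08321143954400631)) 595 [-0.0703 -0.0291  0.1731]
ear [ 0.411  -0.2278  0.1829] 0.19820437928176385 208
0.555 34 [0.2397 0.2435]
[0.6744 0.0309 0.318 ] [ 0.3619  0.5894 -3.0151] [ 0.0529 -0.0538 -0.0129] 0.3214198817129021 28.45
white pts 226 2146 [0.5916 0.0417 0.2539]
```

Request:
jog_arm --commands '[{"grip": 1,"offset": [0.008,0.03,0],"roll": 0},{"grip": 1,"offset": [0.015,0.05,-0.01],"roll": 0},{"grip": 1,"offset": [0.017,0.06,-0.03],"roll": 0},{"grip": 1,"offset": [0.017,0.06,-0.06],"roll": 0},{"grip": 1,"offset": [0.017,0.06,-0.09],"roll": 0},{"grip": 1,"offset": [0.017,0.06,-0.12],"roll": 0},{"grip": 1,"offset": [0.017,0.06,-0.15],"roll": 0},{"grip": 1,"offset": [0.017,0.06,-0.18],"roll": 0},{"grip": 1,"offset": [0.017,0.06,-0.21],"roll": 0},{"grip": 1,"offset": [0.017,0.06,-0.235],"roll": 0},{"grip": 1,"offset": [0.017,0.06,-0.252],"roll": 0},{"grip": 1,"offset": [0.017,0.06,-0.26],"roll": 0},{"grip": 1,"offset": [0.017,0.06,-0.262],"roll": 0},{"grip": 1,"offset": [0.017,0.06,-0.262],"roll": 0}]'

```text
t: 29.9
tool_pos: [0.6882, 0.0707, 0.1114]
orientation: [-3.138, 0.143, -0.002]
ft_force: [1.0, -0.4, -1.8]
width: 0.318
finger_force: 62.1
```

Request:
jog_arm --commands '[{"grip": 0.5,"offset": [0,0,0],"roll": 0},{"grip": 0.3,"offset": [0,0,0],"roll": 0},{"grip": 0.1,"offset": [0,0,0],"roll": 0},{"grip": 0,"offset": [0,0,0],"roll": 0},{"grip": 0,"offset": [0,0,0.03],"roll": 0},{"grip": 0,"offset": [0,0,0.08],"roll": 0},{"grip": 0,"offset": [0,0,0.14],"roll": 0},{"grip": 0,"offset": [0,-0.06,0.2],"roll": 0.03},{"grip": 0,"offset": [-0.04,-0.12,0.2],"roll": 0.08},{"grip": 0,"offset": [-0.08,-0.18,0.2],"roll": 0.08},{"grip": 0,"offset": [-0.12,-0.24,0.2],"roll": 0.08},{"grip": 0,"offset": [-0.16,-0.3,0.2],"roll": 0.08},{"grip": 0,"offset": [-0.2,-0.35,0.2],"roll": 0.08},{"grip": 0,"offset": [-0.2,-0.35,0.2],"roll": 0.08}]'

```text
t: 31.3
tool_pos: [0.5259, -0.2118, 0.2714]
orientation: [3.131, 0.249, 0.0]
ft_force: [0.2, 0.2, 0.6]
width: 1.0
finger_force: 0.0
```

```bash
python3 - <<'E'
from h import *
t,PT=shot('top','t16.png'); im,P=shot('side','s16.png'); s=monitor.read_state(); print(s['tool_pos'],s['orientation'],s['ft_force'],s['t'])
Q=PT.reshape(-1,3); Q=Q[(abs(Q[:,0]-.42)<.14)&(abs(Q[:,1]+.33)<.14)]
q=Q[(Q[:,2]>.14)&(Q[:,2]<.17)]; r=np.hypot(q[:,0]-.420,q[:,1]+.328);q=q[(r>.074)&(r<.094)]
print('rim',circ(q),len(q),np.linalg.lstsq(np.c_[q[:,:2]-[.42,-.328],np.ones(len(q))],q[:,2],rcond=None)[0])
Q=Q[(Q[:,2]>.17)&(Q[:,2]<.23)]
for q in (Q[Q[:,1]>-.33],Q[Q[:,1]<-.33]):
  if len(q): print(q.mean(0),np.percentile(q[:,2],95),len(q))
k=reg(PT,270,400,160,345,.148,.17); print('handle',len(k), rect(k) if len(k)>5 else '')
cv2.imwrite('pics/c16.png',np.hstack([cv2.resize(t[170:340,260:430],(400,400)),cv2.resize(im[80:260,330:510],(400,400))]))
E
```

```text
[ 0.5229 -0.217   0.2716] [ 3.1285  0.2339 -0.0044] [ 0.2527 -0.6716  0.8516] 31.4
rim (array([ 0.4195, -0.3265]), np.float64(0.08180234894421647)) 243 [-0.1024 -0.0451  0.1514]
[ 0.4156 -0.2325  0.1933] 0.20216030248514383 198
handle 177 (array([0.6563, 0.0733]), array([27.292 , 23.9853]), 88.66815185546875)
```

View pics/c16.png

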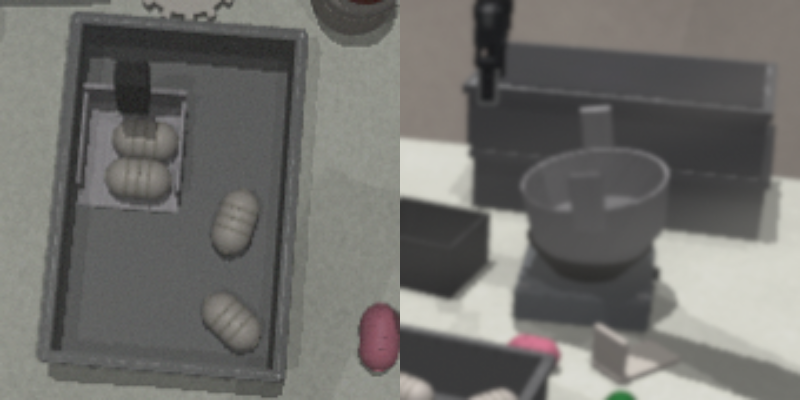

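Request:
jog_arm --commands '[{"grip": 0,"offset": [-0.05,-0.03,-0.02],"roll": 0},{"grip": 0,"offset": [-0.1,-0.03,-0.038],"roll": 0},{"grip": 0,"offset": [-0.14,-0.03,-0.038],"roll": 0},{"grip": 0,"offset": [-0.14,-0.03,-0.07],"roll": 0},{"grip": 0,"offset": [-0.14,-0.03,-0.1],"roll": 0},{"grip": 0,"offset": [-0.14,-0.03,-0.125],"roll": 0},{"grip": 0,"offset": [-0.14,-0.03,-0.1335],"roll": 0},{"grip": 0,"offset": [-0.14,-0.03,-0.1335],"roll": 0},{"grip": 1,"offset": [-0.14,-0.03,-0.1335],"roll": 0},{"grip": 1,"offset": [-0.14,-0.03,-0.1335],"roll": 0},{"grip": 1,"offset": [-0.14,-0.03,-0.1335],"roll": 0},{"grip": 1,"offset": [-0.14,-0.03,-0.1335],"roll": 0},{"grip": 1,"offset": [-0.14,-0.03,-0.1335],"roll": 0},{"grip": 1,"offset": [-0.14,-0.03,-0.1335],"roll": 0},{"grip": 1,"offset": [-0.145,-0.032,-0.1335],"roll": 0},{"grip": 1,"offset": [-0.15,-0.035,-0.1335],"roll": 0},{"grip": 1,"offset": [-0.1546,-0.0373,-0.1335],"roll": 0},{"grip": 1,"offset": [-0.1546,-0.0373,-0.138],"roll": 0},{"grip": 1,"offset": [-0.1546,-0.0373,-0.142],"roll": 0},{"grip": 1,"offset": [-0.1546,-0.0373,-0.142],"roll": 0}]' --squeeze 25

```text
t: 33.4
tool_pos: [0.408, -0.2324, 0.1629]
orientation: [-3.125, -0.264, -0.011]
ft_force: [-6.2, 26.8, 63.0]
width: 0.151
finger_force: 59.5
```

```bash
cat > cupchk.py <<'E'
from h import *
t,PT=shot('top','tlast.png'); s=monitor.read_state(); print(s['tool_pos'],s['ft_force'],s['finger_force'],s['t'])
Q=PT.reshape(-1,3); Q=Q[(abs(Q[:,0]-.42)<.14)&(abs(Q[:,1]+.33)<.14)]
q=Q[(Q[:,2]>.14)&(Q[:,2]<.17)]; r=np.hypot(q[:,0]-.420,q[:,1]+.328);q=q[(r>.074)&(r<.094)]
print('rim',circ(q),len(q),np.linalg.lstsq(np.c_[q[:,:2]-[.42,-.328],np.ones(len(q))],q[:,2],rcond=None)[0])
Q=Q[(Q[:,2]>.17)&(Q[:,2]<.23)]
for q in (Q[Q[:,1]>-.33],Q[Q[:,1]<-.33]):
  if len(q): print('ear',q.mean(0),np.percentile(q[:,2],95),len(q))
E
python3 cupchk.py
```

```text
[ 0.408  -0.2325  0.163 ] [-5.9788 26.4997 61.8197] 58.39949268847704 33.45
rim (array([ 0.42  , -0.3261]), np.float64(0.0826643337132228)) 240 [-0.1048 -0.0692  0.152 ]
ear [ 0.4075 -0.2099  0.2125] 0.22916413989612608 37
ear [ 0.4599 -0.4109  0.2081] 0.2112103798637797 19
```

Request:
jog_arm --commands '[{"grip": 1,"offset": [0.002,0.005,0.006],"roll": 0},{"grip": 1,"offset": [0.002,0.006,0.01],"roll": 0},{"grip": 1,"offset": [0.002,0.006,0.01],"roll": 0}]'

```text
t: 33.75
tool_pos: [0.4084, -0.2347, 0.167]
orientation: [3.129, 0.255, 0.009]
ft_force: [1.6, 3.0, 13.4]
width: 0.143
finger_force: 31.8
```

```bash
python3 - <<'E'
from h import *
im,P=shot('side'); print(monitor.read_state()['ft_force'])
w,_=shot('wrist')
cv2.imwrite('pics/c17.png',np.hstack([cv2.resize(im[60:230,330:500],(400,400),interpolation=cv2.INTER_CUBIC),cv2.resize(w,(400,400))]))
E
```

```text
[ 1.3195  3.1171 14.6021]
```

View pics/c17.png

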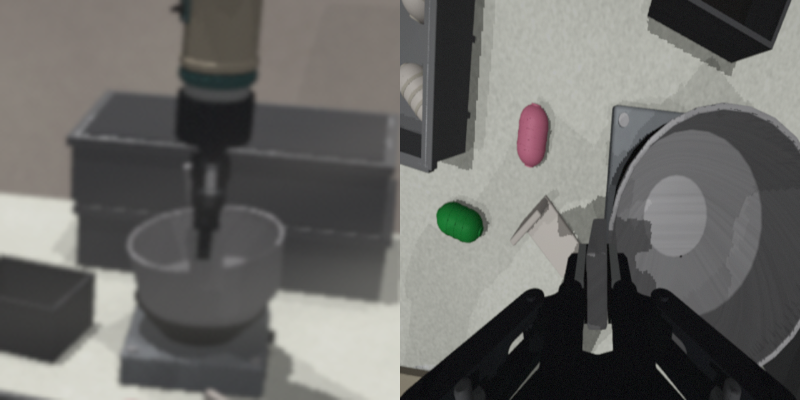

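Request:
jog_arm --commands '[{"grip": 1,"offset": [0,0,0.01],"roll": 0},{"grip": 1,"offset": [0,0,0.025],"roll": 0},{"grip": 1,"offset": [0,0,0.04],"roll": 0},{"grip": 1,"offset": [0,0,0.04],"roll": 0},{"grip": 1,"offset": [0,0,0.04],"roll": 0}]'

```text
t: 34.35
tool_pos: [0.4046, -0.234, 0.1966]
orientation: [-3.13, -0.251, 0.003]
ft_force: [-0.2, 0.4, -2.8]
width: 0.137
finger_force: 24.4
```

```bash
python3 - <<'E'
from h import *
s=monitor.read_state(); print(s['tool_pos'],s['ft_force'],s['torque'],s['finger_force'])
for n in('top','side'):
    t,PT=shot(n); Q=PT.reshape(-1,3)
    e=Q[(abs(Q[:,0]-.435)<.05)&(Q[:,1]<-.40)&(Q[:,1]>-.45)&(Q[:,2]>.195)&(Q[:,2]<.26)]
    if len(e):print('far ear',e.mean(0),np.percentile(e,[3,97],axis=0),len(e))
    Q=Q[(abs(Q[:,0]-.42)<.14)&(abs(Q[:,1]+.33)<.14)]
    q=Q[(Q[:,2]>.16)&(Q[:,2]<.20)];r=np.hypot(q[:,0]-.420,q[:,1]+.328);q=q[(r>.074)&(r<.094)&(q[:,1]<-.27)]
    for i in range(3):
        f=np.linalg.lstsq(np.c_[q[:,:2]-[.42,-.328],np.ones(len(q))],q[:,2],rcond=None)[0]; e=q[:,2]-np.c_[q[:,:2]-[.42,-.328],np.ones(len(q))]@f; q=q[e>np.percentile(e,25)]
    print(n,circ(q),len(q),f)
E
```

```text
[ 0.4046 -0.234   0.1966] [-0.1954  0.3836 -2.7803] [ 0.3006 -0.064  -0.0364] 24.35749500989914
top (array([ 0.4148, -0.3258]), np.float64(0.08248151258807102)) 93 [-0.1397 -0.0245  0.1808]
far ear [ 0.4475 -0.4053  0.2145] [[ 0.4451 -0.4101  0.1962]
 [ 0.4508 -0.4014  0.2286]] 19
side (array([ 0.413 , -0.3239]), np.float64(0.08348561293345379)) 189 [-0.1069 -0.0282  0.1767]
```

Request:
jog_arm --commands '[{"grip": 1,"offset": [-0.002,-0.006,0],"roll": 0},{"grip": 1,"offset": [-0.002,-0.006,-0.01],"roll": 0},{"grip": 1,"offset": [-0.002,-0.006,-0.018],"roll": 0},{"grip": 1,"offset": [-0.002,-0.006,-0.024],"roll": 0},{"grip": 1,"offset": [-0.002,-0.006,-0.028],"roll": 0},{"grip": 1,"offset": [-0.002,-0.006,-0.032],"roll": 0},{"grip": 1,"offset": [-0.002,-0.006,-0.035],"roll": 0},{"grip": 1,"offset": [-0.002,-0.006,-0.037],"roll": 0},{"grip": 1,"offset": [-0.002,-0.006,-0.037],"roll": 0}]'

```text
t: 35.35
tool_pos: [0.4088, -0.2373, 0.1695]
orientation: [3.13, 0.259, 0.012]
ft_force: [6.2, 9.6, 12.5]
width: 0.134
finger_force: 29.1
```

```bash
cat > lift.py <<'E'
from h import *
s=monitor.read_state(); print(s['tool_pos'],s['ft_force'],s['torque'],s['finger_force'])
for n in('top','side'):
    t,PT=shot(n); Q=PT.reshape(-1,3)
    e=Q[(abs(Q[:,0]-.435)<.05)&(Q[:,1]<-.40)&(Q[:,1]>-.45)&(Q[:,2]>.175)&(Q[:,2]<.23)]
    if len(e):print('far ear',e.mean(0),np.percentile(e[:,2],97),len(e))
    Q=Q[(abs(Q[:,0]-.42)<.14)&(abs(Q[:,1]+.33)<.14)]
    q=Q[(Q[:,2]>.138)&(Q[:,2]<.17)];r=np.hypot(q[:,0]-.420,q[:,1]+.328);q=q[(r>.074)&(r<.094)&(q[:,1]<-.27)]
    for i in range(3):
        f=np.linalg.lstsq(np.c_[q[:,:2]-[.42,-.328],np.ones(len(q))],q[:,2],rcond=None)[0]; e=q[:,2]-np.c_[q[:,:2]-[.42,-.328],np.ones(len(q))]@f; q=q[e>np.percentile(e,25)]
    print(n,circ(q),len(q),f)
E
python3 lift.py
```

```text
[ 0.4088 -0.2373  0.1695] [ 6.1978  9.6396 12.476 ] [ 1.2146 -0.9918  0.1772] 29.135318398475647
far ear [ 0.4592 -0.4181  0.2064] 0.20636249649107907 1
top (array([ 0.4202, -0.3298]), np.float64(0.08262537364400378)) 89 [-0.1399 -0.0418  0.1559]
far ear [ 0.4528 -0.4105  0.1912] 0.20218865800084235 22
side (array([ 0.4166, -0.3279]), np.float64(0.0826981710729983)) 215 [-0.1212 -0.0234  0.1517]
```

Request:
jog_arm --commands '[{"grip": 1,"offset": [0.004,0.001,0.002],"roll": 0},{"grip": 0.7,"offset": [0.005,0.001,0.003],"roll": 0},{"grip": 0.5,"offset": [0.005,0.001,0.003],"roll": 0},{"grip": 0.3,"offset": [0.005,0.001,0.003],"roll": 0},{"grip": 0.3,"offset": [0.005,0.001,0.02],"roll": 0},{"grip": 0.3,"offset": [0.005,0.001,0.06],"roll": 0},{"grip": 0.3,"offset": [0.005,0.001,0.09],"roll": 0},{"grip": 0.3,"offset": [0.06,0,0.09],"roll": 0},{"grip": 1,"offset": [0.1,0.06,0.09],"roll": 0},{"grip": 1,"offset": [0.1,0.1,0.09],"roll": 0},{"grip": 1,"offset": [0.1,0.1,0.09],"roll": 0},{"grip": 1,"offset": [0.1,0.1,0.09],"roll": 0}]'

```text
t: 36.65
tool_pos: [0.4835, -0.1588, 0.2393]
orientation: [3.131, 0.254, -0.002]
ft_force: [-1.1, -0.3, 0.3]
width: 0.02
finger_force: 0.0
```

```bash
python3 cupchk.py; python3 lift.py|tail -1
```

```text
[ 0.4833 -0.1602  0.2394] [ 0.3839 -0.0892 -0.2503] 0.0 36.7
rim (array([ 0.4218, -0.3422]), np.float64(0.07134670280785893)) 406 [-0.0763 -0.3051  0.13  ]
ear [ 0.4398 -0.416   0.1943] 0.20775546200173606 272
side (array([ 0.4175, -0.3289]), np.float64(0.08324755769884468)) 265 [-0.1032 -0.0612  0.1519]
```

Request:
jog_arm --commands '[{"grip": 1,"offset": [0.06,0.06,0.05],"roll": 0},{"grip": 1,"offset": [0.12,0.12,0.05],"roll": 0},{"grip": 1,"offset": [0.16,0.18,0.05],"roll": 0},{"grip": 1,"offset": [0.16,0.2,0.05],"roll": 0},{"grip": 1,"offset": [0.16,0.2,0.05],"roll": 0}]'

```text
t: 37.3
tool_pos: [0.6144, 0.0063, 0.2796]
orientation: [-3.127, -0.26, -0.004]
ft_force: [-0.8, 0.9, 0.4]
width: 0.0
finger_force: 0.0
```

```bash
python3 cupchk.py; python3 lift.py|tail -1
```

```text
[0.6143 0.0061 0.2794] [ 0.9028  1.8642 -0.2875] 0.0 37.35
rim (array([ 0.4207, -0.3291]), np.float64(0.08304925711837917)) 1004 [-0.0971 -0.0188  0.1519]
ear [ 0.4095 -0.2365  0.1961] 0.20652521341232175 232
ear [ 0.4397 -0.4157  0.1946] 0.2078368657194795 268
side (array([ 0.4176, -0.3281]), np.float64(0.08331185711608217)) 265 [-0.102  -0.0597  0.1522]
```

Request:
jog_arm --commands '[{"grip": 1,"offset": [-0.06,-0.07,0],"roll": 0},{"grip": 1,"offset": [-0.1,-0.12,0],"roll": 0},{"grip": 1,"offset": [-0.14,-0.17,0],"roll": 0},{"grip": 1,"offset": [-0.18,-0.22,0],"roll": 0},{"grip": 1,"offset": [-0.22,-0.27,0],"roll": 0},{"grip": 1,"offset": [-0.26,-0.32,0],"roll": 0},{"grip": 1,"offset": [-0.3,-0.37,0],"roll": 0},{"grip": 1,"offset": [-0.344,-0.4155,-0.03],"roll": 0},{"grip": 1,"offset": [-0.344,-0.4155,-0.08],"roll": 0},{"grip": 1,"offset": [-0.344,-0.4155,-0.12],"roll": 0},{"grip": 1,"offset": [-0.344,-0.4155,-0.14],"roll": 0},{"grip": 1,"offset": [-0.344,-0.4155,-0.148],"roll": 0},{"grip": 1,"offset": [-0.344,-0.4155,-0.154],"roll": 0},{"grip": 1,"offset": [-0.344,-0.4155,-0.159],"roll": 0},{"grip": 1,"offset": [-0.344,-0.4155,-0.159],"roll": 0}]'

```text
t: 38.95
tool_pos: [0.3351, -0.3319, 0.1533]
orientation: [-3.132, -0.249, 0.002]
ft_force: [-0.8, -0.4, 0.3]
width: -0.002
finger_force: 0.4
```

Request:
jog_arm --commands '[{"grip": 1,"offset": [0,0,0.03],"roll": 0},{"grip": 1,"offset": [0,0,0.08],"roll": 0},{"grip": 1,"offset": [0,0,0.12],"roll": 0},{"grip": 1,"offset": [0.05,0.05,0.16],"roll": 0},{"grip": 1,"offset": [0.1,0.11,0.16],"roll": 0},{"grip": 1,"offset": [0.15,0.17,0.16],"roll": 0},{"grip": 1,"offset": [0.2,0.23,0.16],"roll": 0},{"grip": 1,"offset": [0.25,0.29,0.16],"roll": 0},{"grip": 1,"offset": [0.3,0.35,0.16],"roll": 0},{"grip": 1,"offset": [0.344,0.4155,0.16],"roll": 0},{"grip": 1,"offset": [0.344,0.4155,0.16],"roll": 0}]'

```text
t: 40.05
tool_pos: [0.5904, -0.0284, 0.282]
orientation: [3.131, 0.252, 0.005]
ft_force: [-0.5, -1.1, -0.1]
width: -0.003
finger_force: 0.0
```

```bash
python3 cupchk.py
```

```text
[ 0.5955 -0.0177  0.2817] [5.3956 7.7329 0.8673] 0.0 40.1
rim (array([ 0.4199, -0.3281]), np.float64(0.08302542763578849)) 942 [-0.0127 -0.0177  0.1504]
ear [ 0.4057 -0.235   0.195 ] 0.20308576399927308 199
ear [ 0.4343 -0.4146  0.1949] 0.20718338710304046 258
```

Request:
jog_arm --commands '[{"grip": 0,"offset": [0.03,0.04,0],"roll": -0.04},{"grip": 0,"offset": [0.0555,0.09,0],"roll": -0.07},{"grip": 0,"offset": [0.0555,0.09,0],"roll": -0.07},{"grip": 0,"offset": [0.0555,0.09,0],"roll": -0.07},{"grip": 0,"offset": [0.0555,0.09,-0.05],"roll": -0.07},{"grip": 0,"offset": [0.0555,0.09,-0.1],"roll": -0.07},{"grip": 0,"offset": [0.0555,0.09,-0.14],"roll": -0.07},{"grip": 0,"offset": [0.0555,0.09,-0.175],"roll": -0.07},{"grip": 0,"offset": [0.0555,0.09,-0.195],"roll": -0.07},{"grip": 0,"offset": [0.0555,0.09,-0.2],"roll": -0.07},{"grip": 0,"offset": [0.0555,0.09,-0.2],"roll": -0.07},{"grip": 1,"offset": [0.0555,0.09,-0.2],"roll": -0.07},{"grip": 1,"offset": [0.0555,0.09,-0.2],"roll": -0.07},{"grip": 1,"offset": [0.0555,0.09,-0.2],"roll": -0.07},{"grip": 1,"offset": [0.0555,0.09,-0.2],"roll": -0.07},{"grip": 1,"offset": [0.0555,0.09,-0.2],"roll": -0.07}]' --squeeze 20

```text
t: 41.7
tool_pos: [0.6335, 0.042, 0.1208]
orientation: [3.14, -0.093, 0.001]
ft_force: [-0.1, 0.6, 0.7]
width: 0.142
finger_force: 0.0
```

Request:
jog_arm --commands '[{"grip": 0.3,"offset": [0,0,0],"roll": 0},{"grip": 0,"offset": [0,0,0],"roll": 0},{"grip": 0,"offset": [0,0,0.03],"roll": 0},{"grip": 0,"offset": [0,0,0.08],"roll": 0},{"grip": 0,"offset": [0,-0.05,0.13],"roll": 0},{"grip": 0,"offset": [0,-0.11,0.13],"roll": 0},{"grip": 0,"offset": [0,-0.17,0.13],"roll": 0},{"grip": 0,"offset": [0,-0.23,0.13],"roll": 0},{"grip": 0,"offset": [0,-0.25,0.13],"roll": 0},{"grip": 0,"offset": [0,-0.25,0.13],"roll": 0},{"grip": 0,"offset": [0,-0.25,0.13],"roll": 0}]'

```text
t: 42.8
tool_pos: [0.6333, -0.1564, 0.2242]
orientation: [-3.138, 0.092, 0.0]
ft_force: [0.9, 0.6, 0.7]
width: 1.001
finger_force: 0.0
```

```bash
cat > tote.py <<'E'
from h import *
t,PT=shot('top','t18.png'); s=monitor.read_state(); print(s['tool_pos'],s['orientation'],s['t'])
k=reg(PT,270,400,160,345,.148,.17); print('handle',len(k), rect(k) if len(k)>5 else '')
w=reg(PT,285,385,180,335,.038,.049); print('walls',len(w),rect(w) if len(w)>5 else '')
S=PT[...,2]; m=np.zeros((480,640),np.uint8); b=t.min(2); sub=np.s_[185:330,280:388]
m[sub]=(S[sub]>.017)&(S[sub]<.06)&(b[sub]>105)
n,l,st,ce=cv2.connectedComponentsWithStats(m)
for i in range(1,n):
    if st[i,4]>50: Q=PT[l==i]; print('white',ce[i],st[i,4],rect(Q),Q[:,2].max())
E
python3 tote.py; python3 cupchk.py
```

```text
[ 0.6335 -0.1552  0.2242] [-3.1382  0.0891  0.0002] 42.85
handle 174 (array([0.6559, 0.073 ]), array([28.0786, 22.3819]), 84.13407135009766)
walls 1190 (array([0.5746, 0.0367]), array([190.9718, 286.683 ]), 84.59539031982422)
white [322.0438 229.0511] 137 (array([0.628 , 0.0624]), array([48.9521, 24.1634]), 89.8008041381836) 0.0493217957875598
white [317.7054 243.75  ] 224 (array([0.5939, 0.0713]), array([49.5742, 26.8289]), 87.23094940185547) 0.04901330844779017
white [358.8272 262.3194] 191 (array([ 0.5539, -0.0153]), array([23.7823, 46.953 ]), 67.42694854736328) 0.04740548918186427
white [357.6389 304.9444] 180 (array([ 0.4644, -0.012 ]), array([47.1191, 24.6607]), 52.39121627807617) 0.04871006571798753
[ 0.6336 -0.1549  0.2243] [-0.0866  0.5666 -0.3515] 0.0 42.9
rim (array([ 0.4205, -0.3339]), np.float64(0.078110335485449)) 464 [-0.0061 -0.166   0.1394]
ear [ 0.4342 -0.4147  0.195 ] 0.20720352774938627 254
```

Request:
jog_arm --commands '[{"grip": 0,"offset": [0.028,0.06,0],"roll": -0.012},{"grip": 0,"offset": [0.028,0.12,0],"roll": -0.012},{"grip": 0,"offset": [0.028,0.18,0],"roll": -0.012},{"grip": 0,"offset": [0.028,0.24,0],"roll": -0.012},{"grip": 0,"offset": [0.028,0.2856,0],"roll": -0.012},{"grip": 0,"offset": [0.028,0.2856,0],"roll": -0.012},{"grip": 0,"offset": [0.028,0.2856,0],"roll": -0.012},{"grip": 0,"offset": [0.028,0.2856,-0.04],"roll": -0.012},{"grip": 0,"offset": [0.028,0.2856,-0.08],"roll": -0.012},{"grip": 0,"offset": [0.028,0.2856,-0.11],"roll": -0.012},{"grip": 0,"offset": [0.028,0.2856,-0.1275],"roll": -0.012},{"grip": 0,"offset": [0.028,0.2856,-0.1275],"roll": -0.012},{"grip": 0,"offset": [0.028,0.2856,-0.1275],"roll": -0.012},{"grip": 1,"offset": [0.028,0.2856,-0.1275],"roll": -0.012},{"grip": 1,"offset": [0.028,0.2856,-0.1275],"roll": -0.012},{"grip": 1,"offset": [0.028,0.2856,-0.1275],"roll": -0.012},{"grip": 1,"offset": [0.028,0.2856,-0.1275],"roll": -0.012},{"grip": 1,"offset": [0.028,0.2856,-0.1275],"roll": -0.012}]' --squeeze 20

```text
t: 44.7
tool_pos: [0.6556, 0.0707, 0.1226]
orientation: [-3.138, 0.152, -0.0]
ft_force: [-0.1, 0.9, 1.1]
width: 0.322
finger_force: 21.3
```

Request:
jog_arm --commands '[{"grip": 1,"offset": [0,0,-0.003],"roll": 0},{"grip": 1,"offset": [0.003,0,-0.004],"roll": 0},{"grip": 1,"offset": [0.008,-0.0005,-0.005],"roll": 0},{"grip": 1,"offset": [0.014,-0.001,-0.005],"roll": 0},{"grip": 1,"offset": [0.021,-0.0018,-0.005],"roll": 0},{"grip": 1,"offset": [0.029,-0.0026,-0.005],"roll": 0},{"grip": 1,"offset": [0.037,-0.0034,-0.005],"roll": 0},{"grip": 1,"offset": [0.045,-0.004,-0.005],"roll": 0},{"grip": 1,"offset": [0.053,-0.005,-0.005],"roll": 0},{"grip": 1,"offset": [0.061,-0.0056,-0.005],"roll": 0},{"grip": 1,"offset": [0.067,-0.006,-0.005],"roll": 0},{"grip": 1,"offset": [0.072,-0.0066,-0.005],"roll": 0},{"grip": 1,"offset": [0.075,-0.0068,-0.005],"roll": 0},{"grip": 1,"offset": [0.075,-0.0068,-0.005],"roll": 0}]'

```text
t: 46.1
tool_pos: [0.7163, 0.0648, 0.1181]
orientation: [3.138, -0.153, 0.002]
ft_force: [-0.2, -0.4, -2.4]
width: 0.324
finger_force: 21.8
```

```bash
cat > sc.py <<'E'
from h import *
# scoop tilt + rollers from the side camera; scoop held in the open
im,P=shot('side','sc.png'); s=monitor.read_state(); tp=s['tool_pos']; Q=P.reshape(-1,3); b=im.reshape(-1,3).min(1)
near=(Q[:,1]>tp[1]-.06)&(Q[:,1]<tp[1]+.065)&(Q[:,2]<tp[2]-.005)&(Q[:,2]>tp[2]-.17)&(abs(Q[:,0]-tp[0]+.05)<.13)
side=near&(Q[:,1]>tp[1]+.035)
pts=[]
for x in np.arange(tp[0]-.14,tp[0]+.06,.0125):
    q=Q[side&(Q[:,0]>x)&(Q[:,0]<x+.0125)]
    if len(q)>8: pts.append((x+.006,np.percentile(q[:,2],3),np.percentile(q[:,2],97)))
pts=np.array(pts)
if len(pts):
    print(pts)
    if len(pts)>3: print('deg lip-up: bottom %.1f top %.1f'%tuple(np.degrees(np.arctan(-np.polyfit(pts[:,0],pts[:,k],1)[0])) for k in(1,2)))
print('white pts',(near&(b>115)).sum(), tp,s['ft_force'],s['finger_force'],s['t'])
E
python3 sc.py
```

```text
[[ 0.6319  0.0012  0.0763]
 [ 0.6444  0.0014  0.0773]
 [ 0.6569  0.0028  0.0753]
 [ 0.6694  0.0006  0.0756]
 [ 0.6819  0.0009  0.0766]
 [ 0.6944  0.0007  0.0768]
 [ 0.7069  0.0008  0.0765]
 [ 0.7194  0.      0.0767]
 [ 0.7319 -0.      0.078 ]
 [ 0.7444 -0.0015  0.0033]
 [ 0.7569 -0.0015  0.0032]
 [ 0.7694 -0.0007  0.0028]]
deg lip-up: bottom 1.3 top 28.8
white pts 678 [0.7159 0.0648 0.1182] [-0.3228  0.2484 -2.5542] 21.805254220962524 46.15
```

Request:
jog_arm --commands '[{"grip": 1,"offset": [-0.002,0,0.005],"roll": 0},{"grip": 1,"offset": [-0.004,0,0.015],"roll": 0},{"grip": 1,"offset": [-0.005,0,0.03],"roll": 0},{"grip": 1,"offset": [-0.005,0,0.05],"roll": 0},{"grip": 1,"offset": [-0.005,0,0.075],"roll": 0},{"grip": 1,"offset": [-0.005,0,0.1],"roll": 0},{"grip": 1,"offset": [-0.005,0,0.13],"roll": 0},{"grip": 1,"offset": [-0.005,0,0.16],"roll": 0},{"grip": 1,"offset": [-0.005,0,0.19],"roll": 0},{"grip": 1,"offset": [-0.005,0,0.22],"roll": 0},{"grip": 1,"offset": [-0.005,0,0.24],"roll": 0},{"grip": 1,"offset": [-0.005,0,0.255],"roll": 0},{"grip": 1,"offset": [-0.005,0,0.265],"roll": 0},{"grip": 1,"offset": [-0.005,0,0.268],"roll": 0},{"grip": 1,"offset": [-0.005,0,0.268],"roll": 0}]'

```text
t: 47.65
tool_pos: [0.7114, 0.065, 0.3327]
orientation: [3.138, -0.152, -0.001]
ft_force: [-0.1, -0.2, -2.9]
width: 0.328
finger_force: 21.8
```

```bash
python3 sc.py
```

```text
[[0.5897 0.2499 0.2527]
 [0.6022 0.2461 0.2653]
 [0.6147 0.2429 0.2829]
 [0.6272 0.2401 0.2804]
 [0.6397 0.2367 0.2761]
 [0.6522 0.2329 0.2722]
 [0.6647 0.229  0.2682]
 [0.6772 0.2251 0.2645]
 [0.6897 0.227  0.268 ]
 [0.7022 0.2584 0.2737]]
deg lip-up: bottom 5.1 top -2.1
white pts 243 [0.7112 0.065  0.3321] [ 0.0266 -0.937  -2.258 ] 21.792315244674683 47.7
```

Request:
jog_arm --commands '[{"grip": 1,"offset": [-0.005,-0.01,0.01],"roll": 0},{"grip": 1,"offset": [-0.015,-0.03,0.017],"roll": 0},{"grip": 1,"offset": [-0.03,-0.06,0.017],"roll": 0},{"grip": 1,"offset": [-0.05,-0.095,0.017],"roll": 0},{"grip": 1,"offset": [-0.07,-0.13,0.017],"roll": 0},{"grip": 1,"offset": [-0.09,-0.165,0.017],"roll": 0},{"grip": 1,"offset": [-0.11,-0.2,0.017],"roll": 0},{"grip": 1,"offset": [-0.13,-0.235,0.017],"roll": 0},{"grip": 1,"offset": [-0.15,-0.27,0.017],"roll": 0},{"grip": 1,"offset": [-0.17,-0.305,0.017],"roll": 0},{"grip": 1,"offset": [-0.19,-0.34,0.017],"roll": 0},{"grip": 1,"offset": [-0.209,-0.375,0.017],"roll": 0},{"grip": 1,"offset": [-0.227,-0.41,0.017],"roll": 0},{"grip": 1,"offset": [-0.243,-0.44,0.017],"roll": 0},{"grip": 1,"offset": [-0.256,-0.465,0.017],"roll": 0},{"grip": 1,"offset": [-0.266,-0.483,0.017],"roll": 0},{"grip": 1,"offset": [-0.272,-0.495,0.017],"roll": 0},{"grip": 1,"offset": [-0.275,-0.5,0.017],"roll": 0},{"grip": 1,"offset": [-0.275,-0.5,0.017],"roll": 0},{"grip": 1,"offset": [-0.275,-0.5,0.017],"roll": 0}]'

```text
t: 49.7
tool_pos: [0.4923, -0.3337, 0.3464]
orientation: [-3.137, 0.15, -0.001]
ft_force: [1.0, -0.2, -1.8]
width: 0.329
finger_force: 21.7
```

```bash
python3 sc.py; python3 cupchk.py
```

```text
[[0.3709 0.2633 0.266 ]
 [0.3834 0.2599 0.2803]
 [0.3959 0.2565 0.2965]
 [0.4084 0.2533 0.2942]
 [0.4209 0.2501 0.2885]
 [0.4334 0.2454 0.2865]
 [0.4459 0.241  0.2827]
 [0.4584 0.2374 0.2777]
 [0.4709 0.2394 0.2818]]
deg lip-up: bottom 15.1 top -1.5
white pts 5 [ 0.4924 -0.3336  0.3464] [ 0.3489  0.4885 -2.0665] 21.730982065200806 49.75
[ 0.4924 -0.3337  0.3464] [-0.2299 -0.1716 -2.0529] 21.729715168476105 49.8
rim (array([ 0.4199, -0.3274]), np.float64(0.08281212734026645)) 445 [-0.0066 -0.0169  0.1507]
ear [ 0.4058 -0.235   0.195 ] 0.20251738664798496 199
ear [ 0.4328 -0.4172  0.2045] 0.20784750977636043 124
```

```bash
python3 - <<'E'
from h import *
im,P=shot('side'); tp=monitor.read_state()['tool_pos']; Q=P.reshape(-1,3); b=im.reshape(-1,3)
m=(abs(Q[:,1]-tp[1])<.03)&(Q[:,0]>.37)&(Q[:,0]<.465)&(Q[:,2]>.25)&(Q[:,2]<.305)
for x in np.arange(.37,.465,.01):
    k=m&(Q[:,0]>x)&(Q[:,0]<x+.01)
    if k.sum()>2: print(round(x,3),k.sum(),np.percentile(Q[k,2],[5,95]),b[k].mean(0), Q[k,1].mean())
E
```

```text
0.37 27 [0.261  0.2651] [86.8148 84.5185 86.3333] -0.3335459353986394
0.38 29 [0.2585 0.2791] [86.1034 83.4828 85.6207] -0.33630705186771714
0.39 27 [0.256  0.2862] [85.7037 86.2222 88.963 ] -0.34303611658559385
0.4 16 [0.2842 0.2886] [ 93.75   96.625 100.25 ] -0.33135758189018566
0.41 19 [0.2848 0.2893] [ 94.5263  97.4211 101.0526] -0.3228668707001608
0.42 10 [0.2814 0.2868] [89.2 90.9 94.3] -0.32473238762438555
0.43 15 [0.2729 0.2778] [91.9333 94.7333 98.2   ] -0.34120645180151227
0.44 26 [0.2746 0.2793] [100.2692 103.4231 107.3462] -0.3340428582591105
0.45 55 [0.2722 0.3024] [59.1455 59.1091 60.4182] -0.3289952073072877
0.46 23 [0.2711 0.3031] [43.9565 43.3043 43.7826] -0.31964388670734395
```

Request:
jog_arm --commands '[{"grip": 1,"offset": [0,0,-0.03],"roll": 0},{"grip": 1,"offset": [0,0,-0.07],"roll": 0},{"grip": 1,"offset": [0,0,-0.11],"roll": 0},{"grip": 1,"offset": [0,0,-0.145],"roll": 0},{"grip": 1,"offset": [0,0,-0.17],"roll": 0},{"grip": 1,"offset": [0,0,-0.18],"roll": 0},{"grip": 1,"offset": [0,0,-0.181],"roll": 0},{"grip": 1,"offset": [-0.006,0.0006,-0.181],"roll": 0},{"grip": 1,"offset": [-0.012,0.0012,-0.179],"roll": 0},{"grip": 1,"offset": [-0.018,0.0017,-0.176],"roll": 0},{"grip": 1,"offset": [-0.024,0.0023,-0.172],"roll": 0},{"grip": 1,"offset": [-0.03,0.003,-0.168],"roll": 0},{"grip": 1,"offset": [-0.036,0.0035,-0.164],"roll": 0},{"grip": 1,"offset": [-0.036,0.0035,-0.164],"roll": 0}]'

```text
t: 51.25
tool_pos: [0.4633, -0.3328, 0.2167]
orientation: [3.136, -0.153, 0.004]
ft_force: [3.7, 0.4, 2.0]
width: 0.326
finger_force: 22.6
```

```bash
python3 cupchk.py; python3 - <<'E'
from h import *
im,P=shot('side'); tp=monitor.read_state()['tool_pos']; Q=P.reshape(-1,3)
# handle lean: handle points just below the fingers
m=(abs(Q[:,1]-tp[1]-.014)<.012)&(abs(Q[:,0]-tp[0]+.02)<.05)&(Q[:,2]>.165)&(Q[:,2]<tp[2]-.003)
q=Q[m]; b=im.reshape(-1,3)[m].max(1); q=q[b<60]
f=np.polyfit(q[:,2],q[:,0],1); print(len(q),'lean deg lip-up',np.degrees(np.arctan(f[0])))
E
```

```text
[ 0.4635 -0.3327  0.2163] [ 5.0391 -0.1023  2.8527] 22.611708641052246 51.3
rim (array([ 0.4152, -0.3282]), np.float64(0.08293501480182885)) 790 [ 0.0522 -0.0021  0.1541]
ear [ 0.4172 -0.2668  0.1977] 0.2194101653420617 345
ear [ 0.4287 -0.3951  0.1996] 0.21819205571351605 295
171 lean deg lip-up 11.784669321708828
```

Request:
jog_arm --commands '[{"grip": 1,"offset": [-0.008,0.0008,0.003],"roll": 0},{"grip": 1,"offset": [-0.016,0.0015,0.006],"roll": 0},{"grip": 1,"offset": [-0.024,0.0023,0.009],"roll": 0},{"grip": 1,"offset": [-0.032,0.003,0.012],"roll": 0},{"grip": 1,"offset": [-0.032,0.003,0.012],"roll": 0}]'

```text
t: 51.85
tool_pos: [0.4353, -0.3298, 0.2247]
orientation: [-3.137, 0.154, 0.003]
ft_force: [2.7, -0.4, 0.1]
width: 0.329
finger_force: 22.7
```

```bash
cat > lean.py <<'E'
from h import *
im,P=shot('side','sl.png'); s=monitor.read_state(); tp=s['tool_pos']; Q=P.reshape(-1,3)
m=(abs(Q[:,1]-tp[1]-.014)<.012)&(abs(Q[:,0]-tp[0]+.0)<.07)&(Q[:,2]>.155)&(Q[:,2]<tp[2]-.003)
q=Q[m]; b=im.reshape(-1,3)[m].max(1); q=q[b<60]
f=np.polyfit(q[:,2],q[:,0],1); print(len(q),'lean deg lip-up',np.degrees(np.arctan(f[0])),tp,s['ft_force'],s['t'])
E
python3 cupchk.py; python3 lean.py
```

```text
[ 0.4361 -0.3298  0.2248] [ 2.8897 -0.6191  1.1738] 22.723990380764008 51.9
rim (array([ 0.4123, -0.3296]), np.float64(0.0808595369790017)) 289 [ 0.0897 -0.0058  0.1569]
ear [ 0.4128 -0.2675  0.1926] 0.21494908169393517 797
ear [ 0.394  -0.3945  0.1986] 0.2282838297633304 411
176 lean deg lip-up 8.870698744999588 [ 0.4367 -0.3298  0.2248] [ 2.3499 -0.9949  2.8445] 51.95
```

Request:
jog_arm --commands '[{"grip": 0.69,"offset": [0,0,0],"roll": 0},{"grip": 0.685,"offset": [0,0,0],"roll": 0}]'

```text
t: 52.15
tool_pos: [0.4376, -0.3298, 0.225]
orientation: [3.138, -0.152, 0.001]
ft_force: [3.6, -0.3, 2.4]
width: 0.323
finger_force: 22.9
```

Request:
jog_arm --commands '[{"grip": 0.68,"offset": [0,0,0],"roll": 0}]'

```text
t: 52.25
tool_pos: [0.4374, -0.3298, 0.2249]
orientation: [3.138, -0.152, 0.0]
ft_force: [2.8, 0.0, 2.3]
width: 0.325
finger_force: 22.9
```

Request:
jog_arm --commands '[{"grip": 0.675,"offset": [0,0,0],"roll": 0}]'

```text
t: 52.35
tool_pos: [0.4373, -0.3297, 0.2249]
orientation: [3.138, -0.152, -0.0]
ft_force: [3.0, -0.9, 2.4]
width: 0.327
finger_force: 17.0
```

Request:
jog_arm --commands '[{"grip": 0.673,"offset": [0,0,0],"roll": 0}]'

```text
t: 52.45
tool_pos: [0.4372, -0.3298, 0.2248]
orientation: [3.138, -0.152, -0.0]
ft_force: [3.8, -0.8, 2.2]
width: 0.332
finger_force: 5.3
```

Request:
jog_arm --commands '[{"grip": 0.671,"offset": [0,0,0],"roll": 0},{"grip": 0.671,"offset": [0,0,0],"roll": 0}]'

```text
t: 52.65
tool_pos: [0.4357, -0.3294, 0.2242]
orientation: [-3.137, 0.153, 0.005]
ft_force: [0.5, -0.8, -0.9]
width: 0.328
finger_force: 0.0
```

```bash
python3 cupchk.py; python3 lean.py
```

```text
[ 0.4359 -0.3295  0.2242] [ 0.1795  0.5773 -1.0481] 0.0 52.7
rim (array([ 0.4196, -0.3275]), np.float64(0.08269046803391258)) 614 [-0.0038 -0.0015  0.1507]
ear [ 0.4395 -0.2654  0.191 ] 0.20228297575595242 309
ear [ 0.503  -0.3408  0.188 ] 0.19827332448221555 242
115 lean deg lip-up 21.12838619316791 [ 0.4361 -0.3295  0.2243] [ 0.5198 -0.737  -0.2954] 52.75
```

```bash
cat > hand.py <<'E'
from h import *
im,P=shot('side','sl.png'); s=monitor.read_state(); tp=s['tool_pos']; Q=P.reshape(-1,3); b=im.reshape(-1,3)
m=(Q[:,1]<-.24)&(Q[:,1]>-.40)&(Q[:,0]>.32)&(Q[:,0]<.56)
for z in np.arange(.155,.30,.01):
    k=m&(Q[:,2]>z)&(Q[:,2]<z+.01); d=k&(b.max(1)<55); l=k&(b.max(1)>=55)
    f=lambda k:(k.sum(),np.percentile(Q[k,0],[3,97]).round(3),np.percentile(Q[k,1],[10,90]).round(3)) if k.sum()>3 else None
    print(round(z,3),'dark',f(d),'light',f(l))
E
python3 hand.py
```

```text
0.155 dark (np.int64(52), array([0.473, 0.502]), array([-0.333, -0.319])) light (np.int64(11), array([0.334, 0.477]), array([-0.392, -0.311]))
0.165 dark (np.int64(53), array([0.48 , 0.509]), array([-0.338, -0.319])) light None
0.175 dark (np.int64(51), array([0.485, 0.514]), array([-0.338, -0.32 ])) light None
0.185 dark (np.int64(53), array([0.493, 0.517]), array([-0.343, -0.321])) light None
0.195 dark (np.int64(6), array([0.499, 0.503]), array([-0.343, -0.324])) light None
0.205 dark None light None
0.215 dark None light None
0.225 dark (np.int64(6), array([0.423, 0.438]), array([-0.345, -0.303])) light (np.int64(29), array([0.422, 0.447]), array([-0.342, -0.304]))
0.235 dark (np.int64(31), array([0.423, 0.442]), array([-0.344, -0.299])) light (np.int64(21), array([0.426, 0.448]), array([-0.318, -0.303]))
0.245 dark (np.int64(38), array([0.423, 0.445]), array([-0.342, -0.3  ])) light (np.int64(12), array([0.422, 0.446]), array([-0.344, -0.303]))
0.255 dark (np.int64(29), array([0.424, 0.443]), array([-0.345, -0.299])) light (np.int64(12), array([0.422, 0.446]), array([-0.344, -0.303]))
0.265 dark (np.int64(40), array([0.419, 0.446]), array([-0.35 , -0.286])) light (np.int64(4), array([0.419, 0.448]), array([-0.353, -0.288]))
0.275 dark (np.int64(64), array([0.419, 0.448]), array([-0.354, -0.281])) light (np.int64(4), array([0.42 , 0.451]), array([-0.345, -0.28 ]))
0.285 dark (np.int64(58), array([0.416, 0.45 ]), array([-0.341, -0.275])) light None
0.295 dark (np.int64(66), array([0.415, 0.449]), array([-0.34, -0.27])) light (np.int64(6), array([0.417, 0.453]), array([-0.385, -0.275]))
```

Request:
jog_arm --commands '[{"grip": 0.3,"offset": [0,0,0.02],"roll": 0},{"grip": 0.2,"offset": [0.03,-0.004,0.02],"roll": 0},{"grip": 0.2,"offset": [0.08,-0.004,0.02],"roll": 0},{"grip": 0.2,"offset": [0.08,-0.004,0.02],"roll": 0},{"grip": 0.2,"offset": [0.08,-0.004,-0.02],"roll": 0},{"grip": 0.2,"offset": [0.08,-0.004,-0.05],"roll": 0},{"grip": 0.2,"offset": [0.08,-0.004,-0.07],"roll": 0},{"grip": 0.2,"offset": [0.08,-0.004,-0.0765],"roll": 0},{"grip": 0.2,"offset": [0.08,-0.004,-0.0765],"roll": 0},{"grip": 1,"offset": [0.08,-0.004,-0.0765],"roll": 0},{"grip": 1,"offset": [0.08,-0.004,-0.0765],"roll": 0},{"grip": 1,"offset": [0.08,-0.004,-0.0765],"roll": 0},{"grip": 1,"offset": [0.08,-0.004,-0.0765],"roll": 0}]' --squeeze 20

```text
t: 54.1
tool_pos: [0.5025, -0.3339, 0.1649]
orientation: [3.136, -0.151, 0.005]
ft_force: [0.6, -1.4, 4.2]
width: 0.33
finger_force: 19.6
```

```bash
python3 hand.py | head -6; python3 cupchk.py
```

```text
0.155 dark (np.int64(44), array([0.475, 0.5  ]), array([-0.332, -0.318])) light (np.int64(11), array([0.338, 0.493]), array([-0.393, -0.34 ]))
0.165 dark (np.int64(30), array([0.48 , 0.495]), array([-0.342, -0.315])) light (np.int64(21), array([0.491, 0.513]), array([-0.314, -0.308]))
0.175 dark (np.int64(36), array([0.488, 0.517]), array([-0.343, -0.306])) light (np.int64(19), array([0.487, 0.515]), array([-0.328, -0.307]))
0.185 dark (np.int64(38), array([0.489, 0.518]), array([-0.349, -0.304])) light (np.int64(16), array([0.486, 0.496]), array([-0.35 , -0.306]))
0.195 dark (np.int64(32), array([0.489, 0.51 ]), array([-0.349, -0.304])) light (np.int64(12), array([0.421, 0.495]), array([-0.349, -0.306]))
0.205 dark (np.int64(37), array([0.485, 0.514]), array([-0.355, -0.291])) light None
[ 0.5025 -0.3339  0.1648] [ 2.1475 -1.8415  4.3622] 19.780831933021545 54.2
rim (array([ 0.42  , -0.3282]), np.float64(0.08303369500696309)) 822 [-0.0177 -0.0181  0.1505]
ear [ 0.4382 -0.2612  0.1973] 0.22242683578401073 322
ear [ 0.4497 -0.394   0.1841] 0.20289622921031758 181
```

Request:
jog_arm --commands '[{"grip": 1,"offset": [0,0.002,0.01],"roll": 0},{"grip": 1,"offset": [0,0.002,0.025],"roll": 0},{"grip": 1,"offset": [0,0.002,0.045],"roll": 0},{"grip": 1,"offset": [0,0.002,0.065],"roll": 0},{"grip": 1,"offset": [0,0.002,0.085],"roll": 0},{"grip": 1,"offset": [-0.005,0.002,0.105],"roll": 0},{"grip": 1,"offset": [-0.012,0.002,0.125],"roll": 0},{"grip": 1,"offset": [-0.02,0.002,0.138],"roll": 0},{"grip": 1,"offset": [-0.025,0.002,0.138],"roll": 0},{"grip": 1,"offset": [-0.025,0.002,0.138],"roll": 0}]'

```text
t: 55.2
tool_pos: [0.48, -0.331, 0.2738]
orientation: [-3.137, 0.154, 0.002]
ft_force: [0.2, -0.2, -2.8]
width: 0.326
finger_force: 20.0
```

```bash
python3 sc.py; python3 cupchk.py
```

```text
[[0.3464 0.1046 0.2141]
 [0.3589 0.1043 0.2239]
 [0.3714 0.1935 0.2399]
 [0.3839 0.1898 0.2374]
 [0.3964 0.1852 0.2284]
 [0.4089 0.1891 0.2193]
 [0.4214 0.1861 0.2131]
 [0.4339 0.1825 0.2051]
 [0.4464 0.1938 0.2108]
 [0.4714 0.1044 0.1444]
 [0.4839 0.1063 0.1515]]
deg lip-up: bottom 3.9 top 29.5
white pts 5 [ 0.4804 -0.3309  0.2734] [ 0.8476  0.271  -2.6505] 20.01294493675232 55.25
[ 0.4807 -0.3308  0.2732] [-0.5548  0.4785 -2.1819] 20.011501908302307 55.3
rim (array([ 0.4192, -0.3288]), np.float64(0.08357660760896296)) 625 [-0.0315 -0.0171  0.151 ]
ear [ 0.3989 -0.2967  0.2044] 0.22606444956180682 2236
ear [ 0.3973 -0.3631  0.2074] 0.22667394243483463 1572
```

Request:
jog_arm --commands '[{"grip": 0.68,"offset": [0,0,0],"roll": 0},{"grip": 0.6755,"offset": [0,0,0],"roll": 0}]'

```text
t: 55.5
tool_pos: [0.4812, -0.3311, 0.2734]
orientation: [-3.137, 0.152, 0.001]
ft_force: [0.0, -0.1, -2.4]
width: 0.322
finger_force: 15.8
```

Request:
jog_arm --commands '[{"grip": 0.6745,"offset": [0,0,0],"roll": 0}]'

```text
t: 55.6
tool_pos: [0.4812, -0.3312, 0.2736]
orientation: [-3.138, 0.152, 0.001]
ft_force: [0.4, 0.3, -2.0]
width: 0.322
finger_force: 9.8
```

```bash
python3 sc.py|tail -3
```

```text
[0.4847 0.1084 0.1504]]
deg lip-up: bottom 5.2 top 27.7
white pts 6 [ 0.4812 -0.3313  0.2737] [ 0.2187  0.0937 -1.8623] 9.739211350679398 55.65
```

Request:
jog_arm --commands '[{"grip": 0.674,"offset": [0,0,0],"roll": 0},{"grip": 0.674,"offset": [0,0,0],"roll": 0}]'

```text
t: 55.85
tool_pos: [0.4812, -0.3314, 0.274]
orientation: [-3.138, 0.153, 0.0]
ft_force: [-0.6, 0.3, -2.5]
width: 0.326
finger_force: 7.5
```

```bash
python3 sc.py|tail -12
```

```text
[0.3722 0.1073 0.1737]
 [0.3847 0.1684 0.1825]
 [0.3972 0.1675 0.2062]
 [0.4097 0.1878 0.2046]
 [0.4222 0.1865 0.202 ]
 [0.4347 0.1573 0.1979]
 [0.4472 0.1561 0.1964]
 [0.4597 0.1541 0.1923]
 [0.4722 0.1072 0.2005]
 [0.4847 0.1075 0.2024]]
deg lip-up: bottom -4.5 top -18.0
white pts 32 [ 0.4812 -0.3314  0.274 ] [-0.4477 -0.1009 -2.4763] 7.51373291015625 55.9
```

Request:
jog_arm --commands '[{"grip": 0.674,"offset": [0,0,0],"roll": 0},{"grip": 0.6737,"offset": [0,0,0],"roll": 0},{"grip": 0.6737,"offset": [0,0,0],"roll": 0}]'

```text
t: 56.2
tool_pos: [0.4812, -0.3314, 0.2741]
orientation: [3.138, -0.152, 0.0]
ft_force: [0.1, 0.0, -1.7]
width: 0.329
finger_force: 6.3
```

```bash
python3 sc.py|tail -12
```

```text
[0.3597 0.1056 0.1495]
 [0.3972 0.1559 0.1599]
 [0.4097 0.1861 0.1967]
 [0.4222 0.1864 0.1951]
 [0.4347 0.1554 0.1931]
 [0.4472 0.1535 0.1918]
 [0.4597 0.1512 0.1906]
 [0.4722 0.107  0.1897]
 [0.4847 0.1092 0.2005]
 [0.4972 0.1354 0.2042]]
deg lip-up: bottom -1.5 top -19.1
white pts 32 [ 0.4812 -0.3313  0.2741] [ 0.3022 -0.5954 -1.2936] 6.302827745676041 56.25
```

Request:
jog_arm --commands '[{"grip": 0.6733,"offset": [0,0,0],"roll": 0},{"grip": 0.6733,"offset": [0,0,0],"roll": 0}]'

```text
t: 56.45
tool_pos: [0.4812, -0.3314, 0.2741]
orientation: [3.138, -0.152, 0.0]
ft_force: [-0.1, -0.4, -2.6]
width: 0.329
finger_force: 4.7
```

```bash
python3 sc.py|tail -12
```

```text
[0.3597 0.1059 0.1519]
 [0.3972 0.1571 0.1599]
 [0.4097 0.1883 0.1971]
 [0.4222 0.1853 0.1964]
 [0.4347 0.1559 0.1935]
 [0.4472 0.1536 0.1918]
 [0.4597 0.1517 0.1914]
 [0.4722 0.1098 0.1884]
 [0.4847 0.1073 0.1993]
 [0.4972 0.134  0.2037]]
deg lip-up: bottom -1.2 top -18.6
white pts 31 [ 0.4812 -0.3313  0.2741] [ 0.6647  0.3646 -2.8191] 4.654601588845253 56.5
```

Request:
jog_arm --commands '[{"grip": 0.6737,"offset": [-0.01,0,0],"roll": 0},{"grip": 0.6737,"offset": [-0.02,0,0],"roll": 0},{"grip": 0.6737,"offset": [-0.03,0,-0.01],"roll": 0},{"grip": 0.6737,"offset": [-0.03,0,-0.025],"roll": 0},{"grip": 0.6737,"offset": [-0.03,0,-0.038],"roll": 0},{"grip": 0.6737,"offset": [-0.03,0,-0.044],"roll": 0},{"grip": 0.6737,"offset": [-0.036,0,-0.044],"roll": 0},{"grip": 0.6737,"offset": [-0.044,0.001,-0.042],"roll": 0},{"grip": 0.6737,"offset": [-0.054,0.002,-0.036],"roll": 0},{"grip": 0.6737,"offset": [-0.064,0.003,-0.031],"roll": 0},{"grip": 0.6737,"offset": [-0.074,0.004,-0.026],"roll": 0},{"grip": 0.6737,"offset": [-0.084,0.005,-0.022],"roll": 0},{"grip": 0.6737,"offset": [-0.084,0.005,-0.022],"roll": 0}]'

```text
t: 57.8
tool_pos: [0.4128, -0.3277, 0.2573]
orientation: [3.137, -0.155, 0.001]
ft_force: [-0.1, 0.0, -1.7]
width: 0.327
finger_force: 4.5
```

```bash
python3 lean.py;python3 cupchk.py
```

```text
234 lean deg lip-up -8.864244621532357 [ 0.4135 -0.3276  0.257 ] [ 0.1415 -0.282  -2.6457] 57.85
[ 0.414  -0.3274  0.2568] [ 0.4687 -0.2141 -3.4304] 4.5009056478738785 57.9
rim (array([ 0.4203, -0.3277]), np.float64(0.0823325749204417)) 725 [-0.0228  0.0144  0.1495]
ear [ 0.4262 -0.2673  0.1917] 0.2046422433114764 400
ear [ 0.4456 -0.3509  0.1903] 0.21370660465937594 79
```

Request:
jog_arm --commands '[{"grip": 0.6737,"offset": [-0.01,0.001,0.004],"roll": 0},{"grip": 0.6737,"offset": [-0.02,0.002,0.007],"roll": 0},{"grip": 0.6737,"offset": [-0.03,0.003,0.01],"roll": 0},{"grip": 0.6737,"offset": [-0.04,0.004,0.012],"roll": 0},{"grip": 0.6737,"offset": [-0.05,0.005,0.014],"roll": 0},{"grip": 0.6737,"offset": [-0.06,0.005,0.016],"roll": 0},{"grip": 0.6737,"offset": [-0.06,0.005,0.016],"roll": 0}]'

```text
t: 58.6
tool_pos: [0.3646, -0.3235, 0.2696]
orientation: [3.138, -0.155, -0.001]
ft_force: [-0.5, 0.0, -2.2]
width: 0.327
finger_force: 4.4
```

```bash
python3 lean.py;python3 cupchk.py
```

```text
211 lean deg lip-up -25.172008884329998 [ 0.3654 -0.3235  0.2695] [ 1.5936 -0.0415 -1.713 ] 58.65
[ 0.3659 -0.3235  0.2694] [ 0.5059 -0.3893 -2.4275] 4.4112516939640045 58.7
rim (array([ 0.4206, -0.3289]), np.float64(0.0826174595559522)) 863 [-0.0256 -0.015   0.1502]
ear [ 0.4201 -0.2887  0.1938] 0.22044673140946602 921
ear [ 0.4285 -0.3772  0.1945] 0.2168111629998456 700
```

Request:
jog_arm --commands '[{"grip": 0.6737,"offset": [-0.01,0.001,0.001],"roll": 0},{"grip": 0.6737,"offset": [-0.02,0.002,0.002],"roll": 0},{"grip": 0.6737,"offset": [-0.03,0.003,0.002],"roll": 0},{"grip": 0.6737,"offset": [-0.03,0.003,0.002],"roll": 0},{"grip": 1,"offset": [-0.03,0.003,0.002],"roll": 0},{"grip": 1,"offset": [-0.02,0.002,0.002],"roll": 0},{"grip": 1,"offset": [0,0.001,0.004],"roll": 0},{"grip": 1,"offset": [0.02,0,0.008],"roll": 0},{"grip": 1,"offset": [0.035,0,0.012],"roll": 0},{"grip": 1,"offset": [0.035,0,0.012],"roll": 0},{"grip": 1,"offset": [0.035,0,0.012],"roll": 0}]'

```text
t: 59.8
tool_pos: [0.3937, -0.3232, 0.2786]
orientation: [-3.138, 0.152, 0.002]
ft_force: [-1.1, 0.4, -1.6]
width: 0.323
finger_force: 21.9
```

```bash
python3 lean.py;python3 cupchk.py; python3 sc.py | tail -14
```

```text
200 lean deg lip-up -33.78510250153211 [ 0.3932 -0.3233  0.2786] [-0.0504 -0.4852 -1.3594] 59.85
[ 0.393  -0.3233  0.2786] [-0.1534 -0.331  -1.902 ] 21.908987760543823 59.9
rim (array([ 0.4199, -0.3281]), np.float64(0.08319381782528895)) 476 [-0.0279  0.0092  0.1499]
ear [ 0.457  -0.2824  0.2006] 0.22642455689631275 862
ear [ 0.474  -0.3598  0.2062] 0.22745023740634857 469
[[0.3465 0.1111 0.153 ]
 [0.359  0.1113 0.1524]
 [0.3715 0.1089 0.1509]
 [0.434  0.1438 0.1934]
 [0.4465 0.1477 0.1993]]
deg lip-up: bottom -22.5 top -27.5
white pts 6 [ 0.393  -0.3234  0.2787] [-0.4052  0.1397 -0.5247] 21.908768713474274 59.95
```

Request:
jog_arm --commands '[{"grip": 1,"offset": [0.01,0,0.02],"roll": 0},{"grip": 1,"offset": [0.02,0,0.06],"roll": 0},{"grip": 1,"offset": [0.03,0,0.1],"roll": 0},{"grip": 1,"offset": [0.06,0.03,0.12],"roll": 0},{"grip": 1,"offset": [0.11,0.07,0.12],"roll": 0},{"grip": 1,"offset": [0.16,0.11,0.12],"roll": 0},{"grip": 1,"offset": [0.21,0.15,0.12],"roll": 0},{"grip": 1,"offset": [0.26,0.19,0.12],"roll": 0},{"grip": 1,"offset": [0.3,0.24,0.12],"roll": 0},{"grip": 1,"offset": [0.34,0.29,0.12],"roll": 0},{"grip": 1,"offset": [0.36,0.33,0.12],"roll": 0},{"grip": 1,"offset": [0.37,0.35,0.12],"roll": 0},{"grip": 1,"offset": [0.37,0.35,0.12],"roll": 0},{"grip": 1,"offset": [0.37,0.35,0.12],"roll": 0},{"grip": 1,"offset": [0.37,0.35,0.12],"roll": 0}]'

```text
t: 61.45
tool_pos: [0.6892, -0.0462, 0.3751]
orientation: [3.136, -0.158, -0.001]
ft_force: [0.1, -0.4, -1.3]
width: 0.32
finger_force: 21.9
```

```bash
python3 cupchk.py; python3 - <<'E'
from h import *
im=cv2.imread('pics/tlast.png'); t,PT=shot('top')
Q=PT[270:380,455:590]; b=t[270:380,455:590]
m=(np.hypot(Q[...,0]-.42,Q[...,1]+.328)<.07)&(Q[...,2]<.14)&(Q[...,2]>.03)
for z in np.arange(.04,.14,.01): 
    k=m&(Q[...,2]>z)&(Q[...,2]<z+.01); 
    if k.sum()>5: print(round(z,3),k.sum(),Q[k][:,:2].mean(0),b[k].mean())
im,P=shot('side','sd.png')
c=np.hstack([cv2.resize(t[270:380,455:590],(400,330),interpolation=cv2.INTER_CUBIC),cv2.resize(im[100:265,200:400],(400,330),interpolation=cv2.INTER_CUBIC)])
cv2.imwrite('pics/c20.png',c)
E
```

```text
[ 0.6893 -0.0461  0.3752] [-0.1732  0.4274 -1.1823] 21.912508606910706 61.5
rim (array([ 0.4197, -0.3285]), np.float64(0.08318249179511093)) 921 [-0.0253 -0.0059  0.1502]
ear [ 0.412  -0.2354  0.1949] 0.2041421506530503 221
ear [ 0.4286 -0.4171  0.1927] 0.2034464362719719 253
0.04 428 [ 0.4098 -0.3205] 98.85280373831776
0.05 455 [ 0.4132 -0.3327] 92.47838827838828
0.06 743 [ 0.42   -0.3409] 89.92552714221624
0.07 1247 [ 0.4239 -0.3398] 98.57337610264635
0.08 593 [ 0.4265 -0.3392] 110.94210230466554
```

Request:
jog_arm --commands '[{"grip": 1,"offset": [-0.04,0.06,0],"roll": 0},{"grip": 1,"offset": [-0.08,0.12,0],"roll": 0},{"grip": 1,"offset": [-0.102,0.156,-0.02],"roll": 0},{"grip": 1,"offset": [-0.102,0.156,-0.07],"roll": 0},{"grip": 1,"offset": [-0.102,0.156,-0.12],"roll": 0},{"grip": 1,"offset": [-0.102,0.156,-0.156],"roll": 0},{"grip": 0.68,"offset": [-0.102,0.156,-0.156],"roll": 0},{"grip": 0.675,"offset": [-0.102,0.156,-0.156],"roll": 0},{"grip": 0.6737,"offset": [-0.102,0.156,-0.156],"roll": 0},{"grip": 0.6737,"offset": [-0.102,0.156,-0.156],"roll": 0},{"grip": 0.6737,"offset": [-0.102,0.156,-0.156],"roll": 0}]'

```text
t: 62.7
tool_pos: [0.6092, 0.0815, 0.2515]
orientation: [-3.137, 0.153, -0.004]
ft_force: [-0.2, 0.1, -2.1]
width: 0.328
finger_force: 5.9
```

```bash
python3 sc.py | tail -14
```

```text
[[0.6249 0.133  0.1489]
 [0.6374 0.1051 0.1541]
 [0.6499 0.1124 0.1642]
 [0.6624 0.123  0.174 ]]
deg lip-up: bottom 10.2 top -34.4
white pts 242 [0.6089 0.0815 0.2512] [-0.6967 -0.108  -1.4955] 5.944928750395775 62.75
```

Request:
jog_arm --commands '[{"grip": 0.6737,"offset": [0,0,-0.05],"roll": 0},{"grip": 0.6737,"offset": [0,0,-0.1],"roll": 0},{"grip": 0.6737,"offset": [0,0,-0.12],"roll": 0},{"grip": 0.6737,"offset": [0,0,-0.128],"roll": 0},{"grip": 0.6737,"offset": [0.015,-0.0015,-0.128],"roll": 0},{"grip": 0.6737,"offset": [0.031,-0.003,-0.129],"roll": 0},{"grip": 0.6737,"offset": [0.046,-0.0045,-0.131],"roll": 0},{"grip": 0.6737,"offset": [0.062,-0.006,-0.134],"roll": 0},{"grip": 0.6737,"offset": [0.075,-0.007,-0.139],"roll": 0},{"grip": 0.6737,"offset": [0.0875,-0.008,-0.145],"roll": 0},{"grip": 0.6737,"offset": [0.095,-0.009,-0.151],"roll": 0},{"grip": 0.6737,"offset": [0.1025,-0.0095,-0.156],"roll": 0},{"grip": 0.6737,"offset": [0.1025,-0.0095,-0.158],"roll": 0},{"grip": 0.6737,"offset": [0.1025,-0.0095,-0.158],"roll": 0}]'

```text
t: 64.15
tool_pos: [0.694, 0.0737, 0.1253]
orientation: [-3.137, 0.153, -0.012]
ft_force: [5.1, -0.6, 4.3]
width: 0.325
finger_force: 7.2
```

```bash
cat > hd.py <<'E'
from h import *
im,P=shot('side','sl.png'); s=monitor.read_state(); tp=s['tool_pos']; Q=P.reshape(-1,3); b=im.reshape(-1,3).max(1)
for z in np.arange(tp[2]-.06,tp[2]+.02,.01):
    k=(b<50)&(abs(Q[:,0]-tp[0])<.06)&(Q[:,1]>tp[1]-.0)&(Q[:,1]<tp[1]+.02)&(Q[:,2]>z)&(Q[:,2]<z+.01)
    if k.sum()>4: print(round(z,3),k.sum(),np.percentile(Q[k,0],[5,95]),Q[k,1].mean())
print(tp,s['ft_force'],s['finger_force'],s['t'])
E
python3 hd.py
```

```text
0.065 48 [0.6918 0.7155] 0.08421399149117144
0.075 40 [0.6932 0.7124] 0.08448472231477133
0.085 37 [0.6924 0.7108] 0.08423635876528146
0.095 41 [0.6917 0.7098] 0.08411971201351957
0.105 39 [0.6921 0.7092] 0.08450614875453959
0.115 23 [0.692  0.7083] 0.08504176468943891
[0.6932 0.0737 0.1251] [5.5195 0.3123 6.9007] 7.484262585639954 64.2
```

Request:
jog_arm --commands '[{"grip": 0.5,"offset": [0,0,0],"roll": 0},{"grip": 0.4,"offset": [0,0,0],"roll": 0},{"grip": 0.4,"offset": [0,0,0.002],"roll": 0},{"grip": 0.4,"offset": [0.004,-0.001,0.002],"roll": 0},{"grip": 0.4,"offset": [0.004,-0.001,0.002],"roll": 0}]'

```text
t: 64.7
tool_pos: [0.6938, 0.0729, 0.1251]
orientation: [3.138, -0.153, 0.0]
ft_force: [0.4, -0.2, 0.2]
width: 0.603
finger_force: 0.0
```

```bash
python3 hd.py
```

```text
0.065 42 [0.6933 0.713 ] 0.08419818673853097
0.075 44 [0.6927 0.7124] 0.08393895738821054
0.085 42 [0.6924 0.7103] 0.08377053712506469
0.095 42 [0.6923 0.7097] 0.08389223160184416
0.105 42 [0.6925 0.7088] 0.08424182222249747
0.115 11 [0.6926 0.6996] 0.08067651694702846
0.125 5 [0.6913 0.6941] 0.07617157172408862
0.135 6 [0.6928 0.6948] 0.07652207098741075
[0.6936 0.0729 0.1251] [-1.0756 -0.511  -0.1217] 0.0 64.75
```

Request:
jog_arm --commands '[{"grip": 0.4,"offset": [0.009,-0.0025,-0.002],"roll": 0},{"grip": 0.4,"offset": [0.009,-0.0025,-0.002],"roll": 0},{"grip": 1,"offset": [0.009,-0.0025,-0.002],"roll": 0},{"grip": 1,"offset": [0.009,-0.0025,-0.002],"roll": 0},{"grip": 1,"offset": [0.009,-0.0025,-0.002],"roll": 0},{"grip": 1,"offset": [0.009,-0.0025,-0.002],"roll": 0},{"grip": 1,"offset": [0.007,-0.004,0.012],"roll": 0},{"grip": 1,"offset": [0.003,-0.03,0.015],"roll": 0},{"grip": 1,"offset": [0,-0.06,0.015],"roll": 0},{"grip": 1,"offset": [-0.004,-0.09,0.015],"roll": 0},{"grip": 1,"offset": [-0.005,-0.11,0.015],"roll": 0},{"grip": 1,"offset": [-0.005,-0.1175,0.015],"roll": 0},{"grip": 1,"offset": [-0.005,-0.1175,0.008],"roll": 0},{"grip": 1,"offset": [-0.005,-0.1175,0],"roll": 0},{"grip": 1,"offset": [-0.005,-0.1175,-0.004],"roll": 0},{"grip": 1,"offset": [-0.005,-0.1175,-0.005],"roll": 0},{"grip": 1,"offset": [-0.005,-0.1175,-0.005],"roll": 0}]' --squeeze 20

```text
t: 66.45
tool_pos: [0.6903, -0.0182, 0.1229]
orientation: [-3.136, 0.148, -0.002]
ft_force: [-2.4, 1.8, 10.4]
width: 0.321
finger_force: 29.4
```

```bash
python3 hd.py; python3 tote.py; python3 cupchk.py
```

```text
0.063 41 [0.6809 0.7084] -0.008076261339630282
0.073 42 [0.6816 0.7022] -0.006669852929401545
0.083 39 [0.6817 0.7003] -0.0076657901520981
0.093 39 [0.6822 0.6993] -0.00687699006435578
0.103 37 [0.6811 0.6992] -0.006380867703661362
0.113 28 [0.6818 0.7008] -0.007953789773784711
[ 0.6903 -0.0183  0.1229] [-2.146   1.882   9.7097] 29.3946835398674 66.5
[ 0.6903 -0.0182  0.1229] [-3.1363  0.1483 -0.0022] 66.55
handle 9 (array([0.6833, 0.0077]), array([13.9248,  4.1017]), 63.740699768066406)
walls 182 (array([0.6065, 0.0587]), array([141.6141, 226.1897]), 84.75148010253906)
[ 0.6903 -0.0182  0.1229] [-2.1917  1.5617 10.0748] 29.392889142036438 66.6
rim (array([ 0.4196, -0.3285]), np.float64(0.0831858348934777)) 924 [-0.024  -0.0035  0.1504]
ear [ 0.4123 -0.2354  0.1954] 0.2045970955942443 217
ear [ 0.4284 -0.4171  0.1928] 0.20329828033070305 252
```

Request:
jog_arm --commands '[{"grip": 1,"offset": [0,-0.0025,0.001],"roll": 0},{"grip": 1,"offset": [-0.015,-0.001,0.001],"roll": 0},{"grip": 1,"offset": [-0.035,0.0008,0.001],"roll": 0},{"grip": 1,"offset": [-0.055,0.0026,0.001],"roll": 0},{"grip": 1,"offset": [-0.075,0.0045,0.001],"roll": 0},{"grip": 1,"offset": [-0.095,0.0063,0.001],"roll": 0},{"grip": 1,"offset": [-0.115,0.008,0.001],"roll": 0},{"grip": 1,"offset": [-0.13,0.0096,0.001],"roll": 0},{"grip": 1,"offset": [-0.142,0.0107,0.001],"roll": 0},{"grip": 1,"offset": [-0.152,0.0117,0.001],"roll": 0},{"grip": 1,"offset": [-0.162,0.0126,0.001],"roll": 0},{"grip": 1,"offset": [-0.17,0.0133,0.001],"roll": 0},{"grip": 1,"offset": [-0.178,0.014,0.001],"roll": 0},{"grip": 1,"offset": [-0.186,0.0148,0.001],"roll": 0},{"grip": 1,"offset": [-0.194,0.0155,0.001],"roll": 0},{"grip": 1,"offset": [-0.202,0.0163,0.001],"roll": 0},{"grip": 1,"offset": [-0.21,0.017,0.001],"roll": 0},{"grip": 1,"offset": [-0.217,0.0177,0.001],"roll": 0},{"grip": 1,"offset": [-0.223,0.0183,0.001],"roll": 0},{"grip": 1,"offset": [-0.227,0.0186,0.001],"roll": 0}]'

```text
t: 68.6
tool_pos: [0.5101, -0.0052, 0.1229]
orientation: [-3.137, 0.151, -0.008]
ft_force: [5.3, 0.6, 6.2]
width: 0.324
finger_force: 29.0
```

```bash
cat > rl.py <<'E'
from h import *
im,P=shot('side','sr.png'); s=monitor.read_state(); tp=s['tool_pos']; S=P
m=((P[...,2]>.012)&(P[...,2]<.065)&(P[...,0]>.40)&(P[...,0]<.73)&(P[...,1]>-.06)&(P[...,1]<.14)&(im.min(2)>105)).astype(np.uint8)
n,l,st,ce=cv2.connectedComponentsWithStats(m)
for i in range(1,n):
    if st[i,4]>12: print('white',ce[i].round(),st[i,4],P[l==i].mean(0),P[l==i].min(0),P[l==i].max(0))
print(tp,s['ft_force'],s['t'])
E
python3 rl.py
```

```text
white [338. 254.] 17 [0.5276 0.0214 0.0584] [ 0.5238 -0.0545  0.0141] [0.5496 0.038  0.0631]
white [368. 263.] 298 [0.4612 0.0097 0.0403] [ 0.4344 -0.0321  0.0252] [0.4902 0.048  0.0486]
white [237. 276.] 15 [0.7267 0.1239 0.0282] [0.7252 0.1208 0.0121] [0.7281 0.1279 0.0422]
[ 0.5094 -0.0052  0.1228] [4.79   1.2103 6.4722] 68.65
```

```bash
python3 - <<'E'
from h import *
im,P=shot('side'); w,_=shot('wrist'); t,_=shot('top')
cv2.imwrite('pics/c21.png',np.hstack([cv2.resize(im[215:315,290:410],(500,420),interpolation=cv2.INTER_CUBIC),cv2.resize(w,(300,420))]))
E
```

```text
(no output)
```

View pics/c21.png

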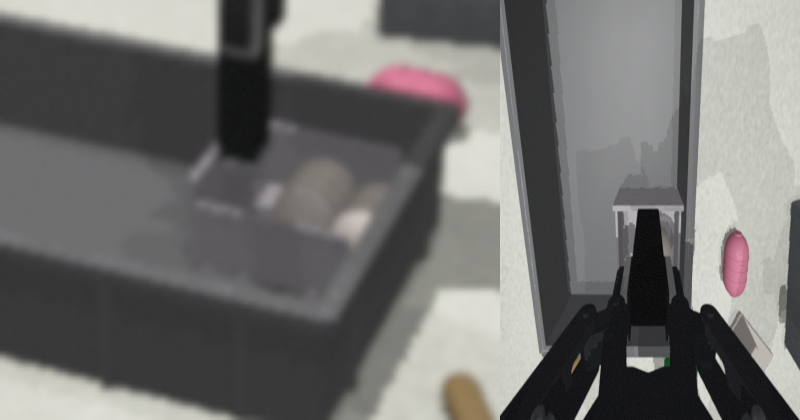

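Request:
jog_arm --commands '[{"grip": 1,"offset": [-0.004,0.0004,0],"roll": 0},{"grip": 1,"offset": [-0.008,0.0007,0],"roll": 0},{"grip": 1,"offset": [-0.008,0.0007,0],"roll": 0},{"grip": 1,"offset": [0.002,-0.0002,-0.002],"roll": 0},{"grip": 1,"offset": [0.008,-0.0007,-0.003],"roll": 0},{"grip": 1,"offset": [0.016,-0.0015,-0.004],"roll": 0},{"grip": 1,"offset": [0.026,-0.0024,-0.004],"roll": 0},{"grip": 1,"offset": [0.038,-0.0035,-0.004],"roll": 0},{"grip": 1,"offset": [0.052,-0.0048,-0.004],"roll": 0},{"grip": 1,"offset": [0.068,-0.0063,-0.004],"roll": 0},{"grip": 1,"offset": [0.084,-0.0078,-0.004],"roll": 0},{"grip": 1,"offset": [0.1,-0.0093,-0.004],"roll": 0},{"grip": 1,"offset": [0.116,-0.0108,-0.004],"roll": 0},{"grip": 1,"offset": [0.132,-0.0123,-0.004],"roll": 0},{"grip": 1,"offset": [0.148,-0.0138,-0.004],"roll": 0},{"grip": 1,"offset": [0.164,-0.0153,-0.004],"roll": 0},{"grip": 1,"offset": [0.18,-0.0168,-0.004],"roll": 0},{"grip": 1,"offset": [0.194,-0.018,-0.004],"roll": 0},{"grip": 1,"offset": [0.204,-0.019,-0.004],"roll": 0},{"grip": 1,"offset": [0.208,-0.0194,-0.004],"roll": 0}]'

```text
t: 70.8
tool_pos: [0.6735, -0.0208, 0.1175]
orientation: [-3.137, 0.152, 0.005]
ft_force: [-1.4, 1.8, -2.2]
width: 0.323
finger_force: 29.8
```

```bash
python3 rl.py; python3 hd.py
```

```text
white [308. 244.] 262 [ 0.6073 -0.0053  0.0539] [ 0.5787 -0.0439  0.0391] [0.6391 0.0338 0.0648]
white [324. 257.] 116 [0.5625 0.0091 0.0362] [ 0.5486 -0.0329  0.0291] [0.5805 0.04   0.0488]
white [236. 275.] 13 [0.7269 0.1234 0.0301] [0.725  0.1209 0.0162] [0.7282 0.126  0.0455]
[ 0.6742 -0.0209  0.1177] [ 0.178   1.9261 -2.4938] 70.85
0.058 33 [0.639 0.66 ] -0.0073495176001414746
0.068 55 [0.6406 0.6633] -0.00854582360859171
0.078 46 [0.6438 0.6675] -0.00858187068902798
0.088 49 [0.647  0.6686] -0.008843344489276357
0.098 50 [0.6502 0.673 ] -0.009435227444412964
0.108 37 [0.6541 0.6723] -0.008616611304615522
0.118 22 [0.6557 0.6631] -0.01165614581252895
0.128 17 [0.6601 0.667 ] -0.012880397556244908
[ 0.674  -0.0209  0.1178] [ 0.2093  1.7082 -3.3024] 29.707221686840057 70.9
```

Request:
jog_arm --commands '[{"grip": 1,"offset": [0,0,0.005],"roll": 0},{"grip": 1,"offset": [0,0,0.015],"roll": 0},{"grip": 1,"offset": [0,0,0.03],"roll": 0},{"grip": 1,"offset": [0,0,0.05],"roll": 0},{"grip": 1,"offset": [0,0,0.075],"roll": 0},{"grip": 1,"offset": [0,0,0.1],"roll": 0},{"grip": 1,"offset": [0,0,0.13],"roll": 0},{"grip": 1,"offset": [0,0,0.16],"roll": 0},{"grip": 1,"offset": [0,0,0.19],"roll": 0},{"grip": 1,"offset": [0,0,0.22],"roll": 0},{"grip": 1,"offset": [0,0,0.25],"roll": 0},{"grip": 1,"offset": [0,0,0.27],"roll": 0},{"grip": 1,"offset": [0,0,0.28],"roll": 0},{"grip": 1,"offset": [0,0,0.285],"roll": 0},{"grip": 1,"offset": [0,0,0.285],"roll": 0}]'

```text
t: 72.4
tool_pos: [0.6742, -0.0221, 0.3472]
orientation: [3.137, -0.153, 0.001]
ft_force: [0.3, 0.8, -2.6]
width: 0.325
finger_force: 29.9
```

```bash
python3 rl.py; python3 sc.py; python3 - <<'E'
from h import *
im,P=shot('side'); tp=monitor.read_state()['tool_pos']; Q=P.reshape(-1,3); b=im.reshape(-1,3)
m=(abs(Q[:,1]-tp[1])<.034)&(Q[:,0]>tp[0]-.13)&(Q[:,0]<tp[0]-.01)&(Q[:,2]>tp[2]-.13)&(Q[:,2]<tp[2]-.03)
for x in np.arange(tp[0]-.13,tp[0]-.02,.01):
    k=m&(Q[:,0]>x)&(Q[:,0]<x+.01)
    if k.sum()>2: print(round(x-tp[0],3),k.sum(),np.percentile(Q[k,2],[5,95])-tp[2],b[k].mean())
E
```

```text
white [236. 276.] 14 [0.7274 0.1226 0.0283] [0.7252 0.1204 0.0146] [0.7294 0.1249 0.0438]
[ 0.674  -0.0219  0.3464] [-0.195  -0.3751 -3.3466] 72.45
[[0.5524 0.267  0.2696]
 [0.5649 0.2633 0.276 ]
 [0.5774 0.26   0.2983]
 [0.5899 0.2557 0.2947]
 [0.6024 0.2528 0.292 ]
 [0.6149 0.2483 0.2883]
 [0.6274 0.2437 0.2833]
 [0.6399 0.2398 0.28  ]
 [0.6524 0.2394 0.2756]
 [0.6649 0.2688 0.2874]]
deg lip-up: bottom 8.1 top -0.8
white pts 212 [ 0.6739 -0.0218  0.346 ] [-0.3879 -0.162  -1.6691] 29.894970059394836 72.5
-0.13 38 [-0.0793 -0.0771] 133.6140350877193
-0.12 45 [-0.0822 -0.0736] 117.4
-0.11 81 [-0.0855 -0.0532] 102.7119341563786
-0.1 143 [-0.0883 -0.0555] 98.21212121212122
-0.09 54 [-0.0898 -0.0568] 107.4753086419753
-0.08 27 [-0.0606 -0.0569] 131.90123456790124
-0.07 8 [-0.0667 -0.0585] 127.16666666666667
-0.06 20 [-0.0713 -0.0685] 123.73333333333333
-0.05 30 [-0.0713 -0.0674] 118.04444444444445
-0.04 105 [-0.0716 -0.0396] 58.05714285714286
-0.03 133 [-0.0789 -0.0316] 45.5062656641604
```

Request:
jog_arm --commands '[{"grip": 1,"offset": [-0.006,-0.01,0],"roll": 0},{"grip": 1,"offset": [-0.018,-0.03,0],"roll": 0},{"grip": 1,"offset": [-0.036,-0.058,0],"roll": 0},{"grip": 1,"offset": [-0.058,-0.092,0],"roll": 0},{"grip": 1,"offset": [-0.08,-0.127,0],"roll": 0},{"grip": 1,"offset": [-0.102,-0.162,0],"roll": 0},{"grip": 1,"offset": [-0.124,-0.197,0],"roll": 0},{"grip": 1,"offset": [-0.146,-0.232,0],"roll": 0},{"grip": 1,"offset": [-0.168,-0.267,0],"roll": 0},{"grip": 1,"offset": [-0.188,-0.3,0],"roll": 0},{"grip": 1,"offset": [-0.206,-0.33,0],"roll": 0},{"grip": 1,"offset": [-0.22,-0.355,0],"roll": 0},{"grip": 1,"offset": [-0.231,-0.373,0],"roll": 0},{"grip": 1,"offset": [-0.238,-0.383,-0.01],"roll": 0},{"grip": 1,"offset": [-0.241,-0.3875,-0.03],"roll": 0},{"grip": 1,"offset": [-0.241,-0.3875,-0.055],"roll": 0},{"grip": 1,"offset": [-0.241,-0.3875,-0.075],"roll": 0},{"grip": 1,"offset": [-0.241,-0.3875,-0.087],"roll": 0},{"grip": 1,"offset": [-0.241,-0.3875,-0.09],"roll": 0},{"grip": 1,"offset": [-0.241,-0.3875,-0.09],"roll": 0}]'

```text
t: 74.55
tool_pos: [0.4814, -0.3316, 0.2748]
orientation: [-3.138, 0.152, 0.0]
ft_force: [-0.6, -0.9, -2.3]
width: 0.326
finger_force: 29.8
```

Request:
jog_arm --commands '[{"grip": 0.68,"offset": [0,0,0],"roll": 0},{"grip": 0.6755,"offset": [0,0,0],"roll": 0},{"grip": 0.6745,"offset": [0,0,0],"roll": 0}]'

```text
t: 74.85
tool_pos: [0.4819, -0.3318, 0.2755]
orientation: [3.137, -0.152, 0.002]
ft_force: [0.1, -0.1, -2.2]
width: 0.322
finger_force: 12.8
```

```bash
python3 sc.py|tail -12;  python3 cupchk.py
```

```text
[0.3728 0.1913 0.1992]
 [0.3853 0.1885 0.226 ]
 [0.3978 0.1869 0.2248]
 [0.4103 0.1885 0.2206]
 [0.4228 0.1853 0.2164]
 [0.4353 0.1712 0.2121]
 [0.4478 0.1663 0.2077]
 [0.4603 0.1665 0.2057]
 [0.4728 0.1079 0.2155]
 [0.4853 0.108  0.1501]]
deg lip-up: bottom 5.0 top -0.8
white pts 21 [ 0.4818 -0.3317  0.2753] [-0.2881  0.2064 -1.7502] 12.810867726802826 74.9
[ 0.4818 -0.3317  0.2752] [-0.9311 -0.0358 -2.5294] 12.810650914907455 74.95
rim (array([ 0.4198, -0.3287]), np.float64(0.08332702574672865)) 762 [-0.0238 -0.0131  0.1507]
ear [ 0.4166 -0.2961  0.2008] 0.21992467847563069 2102
ear [ 0.4117 -0.3653  0.1987] 0.2194001989536216 1627
```

Request:
jog_arm --commands '[{"grip": 0.6738,"offset": [0,0,0],"roll": 0},{"grip": 0.6733,"offset": [0,0,0],"roll": 0},{"grip": 0.6733,"offset": [0,0,0],"roll": 0}]'

```text
t: 75.25
tool_pos: [0.4815, -0.3316, 0.2748]
orientation: [-3.138, 0.152, 0.0]
ft_force: [-0.5, 0.3, -2.9]
width: 0.326
finger_force: 6.3
```

```bash
python3 sc.py|tail -12
```

```text
[0.3726 0.1576 0.1891]
 [0.3851 0.1828 0.2159]
 [0.3976 0.1819 0.2208]
 [0.4101 0.1891 0.2158]
 [0.4226 0.1851 0.2126]
 [0.4351 0.1692 0.2087]
 [0.4476 0.1666 0.2061]
 [0.4601 0.1623 0.2023]
 [0.4726 0.1083 0.2131]
 [0.4851 0.1068 0.1507]]
deg lip-up: bottom 1.0 top -4.4
white pts 34 [ 0.4816 -0.3316  0.2748] [ 0.2111 -0.9913 -2.4089] 6.266720965504646 75.3
```

Request:
jog_arm --commands '[{"grip": 0.6735,"offset": [0.0075,0,-0.01],"roll": 0},{"grip": 0.6735,"offset": [0.0075,0,-0.025],"roll": 0},{"grip": 0.6735,"offset": [0.0075,0,-0.04],"roll": 0},{"grip": 0.6735,"offset": [0.0075,0,-0.055],"roll": 0},{"grip": 0.6735,"offset": [0.0075,0,-0.065],"roll": 0},{"grip": 0.6735,"offset": [0.0075,0,-0.065],"roll": 0},{"grip": 0.6735,"offset": [-0.003,0.001,-0.058],"roll": 0},{"grip": 0.6735,"offset": [-0.0138,0.002,-0.05],"roll": 0},{"grip": 0.6735,"offset": [-0.025,0.003,-0.042],"roll": 0},{"grip": 0.6735,"offset": [-0.036,0.004,-0.034],"roll": 0},{"grip": 0.6735,"offset": [-0.048,0.005,-0.029],"roll": 0},{"grip": 0.6735,"offset": [-0.061,0.006,-0.024],"roll": 0},{"grip": 0.6735,"offset": [-0.061,0.006,-0.024],"roll": 0}]'

```text
t: 76.6
tool_pos: [0.4313, -0.3271, 0.2566]
orientation: [3.137, -0.155, 0.0]
ft_force: [0.0, -0.3, -2.9]
width: 0.327
finger_force: 6.4
```

```bash
python3 lean.py;python3 cupchk.py
```

```text
209 lean deg lip-up 0.22481576631539069 [ 0.4319 -0.3269  0.2561] [ 0.5063  0.3185 -1.617 ] 76.65
[ 0.4324 -0.3266  0.2557] [ 0.3964  0.4925 -1.9279] 6.391998901963234 76.7
rim (array([ 0.4197, -0.3279]), np.float64(0.08282369759050286)) 678 [-0.024   0.0116  0.1495]
ear [ 0.4123 -0.2873  0.1826] 0.20278787473446314 861
ear [ 0.4034 -0.3507  0.1759] 0.18099431057600657 301
```

Request:
jog_arm --commands '[{"grip": 0.6735,"offset": [-0.012,0.001,0.006],"roll": 0},{"grip": 0.6735,"offset": [-0.024,0.002,0.011],"roll": 0},{"grip": 0.6735,"offset": [-0.036,0.003,0.015],"roll": 0},{"grip": 0.6735,"offset": [-0.048,0.004,0.018],"roll": 0},{"grip": 0.6735,"offset": [-0.06,0.005,0.02],"roll": 0},{"grip": 0.6735,"offset": [-0.072,0.006,0.022],"roll": 0},{"grip": 0.6735,"offset": [-0.084,0.007,0.023],"roll": 0},{"grip": 0.6735,"offset": [-0.096,0.008,0.024],"roll": 0},{"grip": 0.6735,"offset": [-0.108,0.009,0.024],"roll": 0},{"grip": 0.6735,"offset": [-0.115,0.009,0.024],"roll": 0},{"grip": 0.6735,"offset": [-0.115,0.009,0.024],"roll": 0}]'

```text
t: 77.8
tool_pos: [0.3397, -0.3194, 0.2748]
orientation: [-3.137, 0.154, 0.001]
ft_force: [0.2, 0.4, -1.9]
width: 0.326
finger_force: 6.2
```

```bash
python3 lean.py;python3 cupchk.py
```

```text
172 lean deg lip-up -31.315149933783516 [ 0.3403 -0.3196  0.2748] [ 0.6813  0.1344 -1.8298] 77.85
[ 0.3407 -0.3197  0.2748] [-0.129  -0.2521 -2.6641] 6.150048673152924 77.9
rim (array([ 0.42  , -0.3289]), np.float64(0.08288015903281491)) 850 [-0.0538  0.0007  0.1517]
ear [ 0.3968 -0.2918  0.1934] 0.22402556925607625 1454
ear [ 0.4175 -0.3774  0.2012] 0.22590851669944978 714
```

Request:
jog_arm --commands '[{"grip": 1,"offset": [0,0,0],"roll": 0},{"grip": 1,"offset": [0,0,0.002],"roll": 0},{"grip": 1,"offset": [0.01,-0.001,0.004],"roll": 0},{"grip": 1,"offset": [0.025,-0.002,0.006],"roll": 0},{"grip": 1,"offset": [0.045,-0.003,0.01],"roll": 0},{"grip": 1,"offset": [0.065,-0.004,0.014],"roll": 0},{"grip": 1,"offset": [0.065,-0.004,0.014],"roll": 0},{"grip": 1,"offset": [0.055,-0.004,0.014],"roll": 0},{"grip": 1,"offset": [0.07,-0.004,0.014],"roll": 0},{"grip": 1,"offset": [0.07,-0.004,0.03],"roll": 0},{"grip": 1,"offset": [0.07,-0.004,0.06],"roll": 0},{"grip": 1,"offset": [0.08,-0.004,0.1],"roll": 0},{"grip": 1,"offset": [0.1,-0.004,0.13],"roll": 0},{"grip": 1,"offset": [0.13,0,0.14],"roll": 0},{"grip": 1,"offset": [0.13,0,0.14],"roll": 0}]'

```text
t: 79.4
tool_pos: [0.4479, -0.3187, 0.3881]
orientation: [3.138, -0.148, 0.007]
ft_force: [-0.7, -0.1, -0.9]
width: 0.327
finger_force: 22.4
```

```bash
python3 - <<'E'
from h import *
f=[monitor.read_state()['ft_force'][2]]
for i in range(4): shot('side'); f.append(monitor.read_state()['ft_force'][2])
print('fz',f)
E
python3 hand.py | head -4; python3 cupchk.py
```

```text
fz [np.float64(-0.917080608443777), np.float64(-2.2102667353205505), np.float64(-2.7701049539588483), np.float64(-2.043994815288573), np.float64(-1.64429406234681)]
0.155 dark None light None
0.165 dark None light None
0.175 dark None light None
0.185 dark None light None
[ 0.4435 -0.3198  0.3863] [ 0.24   -0.1738 -1.8645] 22.450010776519775 79.7
rim (array([ 0.4202, -0.3287]), np.float64(0.08346191559963759)) 710 [-0.0073 -0.013   0.1507]
ear [ 0.4118 -0.2353  0.1945] 0.20388346270399768 219
ear [ 0.4281 -0.417   0.1928] 0.20398317778190908 242
```

Request:
jog_arm --commands '[{"grip": 1,"offset": [0.02,0.04,0],"roll": 0},{"grip": 1,"offset": [0.045,0.09,0],"roll": 0},{"grip": 1,"offset": [0.07,0.14,0],"roll": 0},{"grip": 1,"offset": [0.09,0.19,0],"roll": 0},{"grip": 1,"offset": [0.11,0.24,0],"roll": 0},{"grip": 1,"offset": [0.13,0.29,0],"roll": 0},{"grip": 1,"offset": [0.15,0.34,0],"roll": 0},{"grip": 1,"offset": [0.17,0.39,0],"roll": 0},{"grip": 1,"offset": [0.19,0.44,0],"roll": 0},{"grip": 1,"offset": [0.2046,0.48,0],"roll": 0},{"grip": 1,"offset": [0.2046,0.498,0],"roll": 0},{"grip": 1,"offset": [0.2046,0.498,-0.05],"roll": 0},{"grip": 1,"offset": [0.2046,0.498,-0.1],"roll": 0},{"grip": 1,"offset": [0.2046,0.498,-0.15],"roll": 0},{"grip": 1,"offset": [0.2046,0.498,-0.17],"roll": 0},{"grip": 0.68,"offset": [0.2046,0.498,-0.17],"roll": 0},{"grip": 0.6755,"offset": [0.2046,0.498,-0.17],"roll": 0},{"grip": 0.6742,"offset": [0.2046,0.498,-0.17],"roll": 0}]'

```text
t: 81.5
tool_pos: [0.6095, 0.0785, 0.2526]
orientation: [-3.137, 0.154, -0.005]
ft_force: [-0.2, 0.7, -0.4]
width: 0.322
finger_force: 11.0
```

```bash
python3 cupchk.py; python3 - <<'E'
from h import *
t,PT=shot('top'); s=monitor.read_state(); print(s['tool_pos'],s['finger_force'],s['ft_force'])
Q=PT[270:380,455:590]; b=t[270:380,455:590]; u,v=None,None
m=(np.hypot(Q[...,0]-.42,Q[...,1]+.328)<.062)&(Q[...,2]<.15)&(Q[...,2]>.03)
for z in np.arange(.04,.15,.01):
    k=m&(Q[...,2]>z)&(Q[...,2]<z+.01)
    if k.sum()>5: print(round(z,3),k.sum(),Q[k][:,:2].mean(0),b[k].mean())
E
python3 rl.py; python3 sc.py | tail -8
```

```text
[0.6095 0.0786 0.2527] [ 0.5737  0.4979 -1.569 ] 10.966193675994873 81.55
rim (array([ 0.4197, -0.3285]), np.float64(0.08313927482365747)) 926 [-0.0222 -0.0073  0.1501]
ear [ 0.412  -0.2354  0.1953] 0.20493771522876675 212
ear [ 0.4285 -0.417   0.1928] 0.20327123369718672 252
[0.6093 0.0787 0.2525] 10.965924113988876 [-0.0696  0.665  -2.3026]
0.04 284 [ 0.4224 -0.3273] 94.7981220657277
0.05 302 [ 0.4204 -0.3393] 86.69977924944813
0.06 410 [ 0.422  -0.3388] 84.68455284552846
0.07 622 [ 0.4276 -0.33  ] 92.67256162915326
0.08 597 [ 0.4239 -0.3269] 112.7426018983808
0.09 216 [ 0.4462 -0.3433] 117.92592592592592
0.1 97 [ 0.3784 -0.3072] 103.4295532646048
0.11 163 [ 0.3708 -0.3084] 122.01431492842536
white [236. 276.] 14 [0.7269 0.1235 0.029 ] [0.7252 0.1205 0.0163] [0.7297 0.126  0.0425]
[0.6092 0.0788 0.2523] [-0.6761 -0.4375 -1.556 ] 81.65
[[0.625  0.113  0.1623]
 [0.6375 0.1181 0.1707]
 [0.65   0.1266 0.1786]
 [0.6625 0.1385 0.1895]]
deg lip-up: bottom -34.3 top -35.7
white pts 269 [0.609  0.0788 0.252 ] [-0.5299  0.628  -2.2478] 10.964830666780472 81.7
```

Request:
jog_arm --commands '[{"grip": 0.6738,"offset": [0,0,-0.05],"roll": 0},{"grip": 0.6738,"offset": [0,0,-0.1],"roll": 0},{"grip": 0.6738,"offset": [0,0,-0.12],"roll": 0},{"grip": 0.6738,"offset": [0,0,-0.13],"roll": 0},{"grip": 0.6738,"offset": [0.015,-0.0015,-0.13],"roll": 0},{"grip": 0.6738,"offset": [0.031,-0.003,-0.131],"roll": 0},{"grip": 0.6738,"offset": [0.046,-0.0045,-0.133],"roll": 0},{"grip": 0.6738,"offset": [0.062,-0.006,-0.136],"roll": 0},{"grip": 0.6738,"offset": [0.075,-0.007,-0.141],"roll": 0},{"grip": 0.6738,"offset": [0.0875,-0.008,-0.147],"roll": 0},{"grip": 0.6738,"offset": [0.095,-0.009,-0.153],"roll": 0},{"grip": 0.6738,"offset": [0.1025,-0.0095,-0.158],"roll": 0},{"grip": 0.6738,"offset": [0.1025,-0.0095,-0.16],"roll": 0},{"grip": 0.5,"offset": [0.1025,-0.0095,-0.16],"roll": 0},{"grip": 0.4,"offset": [0.1025,-0.0095,-0.158],"roll": 0},{"grip": 0.4,"offset": [0.1025,-0.0095,-0.158],"roll": 0}]'

```text
t: 83.3
tool_pos: [0.69, 0.0713, 0.1243]
orientation: [3.138, -0.152, -0.001]
ft_force: [-0.1, 0.5, -0.1]
width: 0.601
finger_force: 0.0
```

```bash
python3 hd.py
```

```text
0.064 47 [0.6926 0.7144] 0.08162566737809107
0.074 43 [0.6925 0.7124] 0.08160649675809423
0.084 40 [0.693  0.7101] 0.08160504173796687
0.094 40 [0.6922 0.7091] 0.0817185663162901
0.104 39 [0.6919 0.7086] 0.08176755865620788
[0.6901 0.0713 0.1243] [-0.0257 -0.0692  0.8757] 0.0 83.35
```

Request:
jog_arm --commands '[{"grip": 0.3,"offset": [0.0145,-0.004,0],"roll": 0},{"grip": 0.3,"offset": [0.0145,-0.004,-0.01],"roll": 0},{"grip": 0.3,"offset": [0.0145,-0.004,-0.0185],"roll": 0},{"grip": 0.3,"offset": [0.0145,-0.004,-0.0185],"roll": 0},{"grip": 1,"offset": [0.0145,-0.004,-0.0185],"roll": 0},{"grip": 1,"offset": [0.0145,-0.004,-0.0185],"roll": 0},{"grip": 1,"offset": [0.0145,-0.004,-0.0185],"roll": 0},{"grip": 1,"offset": [0.0145,-0.004,-0.0185],"roll": 0},{"grip": 1,"offset": [0.0145,-0.004,-0.0185],"roll": 0},{"grip": 1,"offset": [0.012,-0.004,0.02],"roll": 0},{"grip": 1,"offset": [0.01,-0.004,0.07],"roll": 0},{"grip": 1,"offset": [0.01,-0.004,0.12],"roll": 0},{"grip": 1,"offset": [0.01,-0.004,0.17],"roll": 0},{"grip": 1,"offset": [0.01,-0.004,0.18],"roll": 0},{"grip": 1,"offset": [0.01,-0.004,0.18],"roll": 0}]' --squeeze 60

```text
t: 84.85
tool_pos: [0.6993, 0.068, 0.2704]
orientation: [-3.137, 0.153, -0.006]
ft_force: [0.4, 0.8, -1.9]
width: 0.323
finger_force: 60.6
```

```bash
python3 sc.py; python3 - <<'E'
from h import *
t,PT=shot('top'); 
h=reg(PT,470,550,185,268,.064,.078); print('holder',rect(h),len(h))
E
```

```text
[[0.6141 0.1682 0.1711]
 [0.6266 0.1675 0.2062]
 [0.6391 0.1682 0.2078]
 [0.6516 0.1679 0.2073]
 [0.6641 0.1689 0.207 ]
 [0.6766 0.1685 0.208 ]
 [0.6891 0.1697 0.207 ]
 [0.7016 0.1692 0.2073]
 [0.7141 0.1686 0.2218]]
deg lip-up: bottom -0.8 top -15.3
white pts 236 [0.6981 0.0679 0.2681] [ 0.5649  0.4063 -3.3573] 60.55911898612976 84.9
holder (array([ 0.6298, -0.3401]), array([120.5087, 130.3809]), 80.31285095214844) 598
```

Request:
jog_arm --commands '[{"grip": 1,"offset": [0,-0.05,0.01],"roll": -0.027},{"grip": 1,"offset": [0,-0.1,0.01],"roll": -0.027},{"grip": 1,"offset": [-0.01,-0.16,0.01],"roll": -0.027},{"grip": 1,"offset": [-0.02,-0.22,0.01],"roll": -0.027},{"grip": 1,"offset": [-0.03,-0.28,0.01],"roll": -0.027},{"grip": 1,"offset": [-0.039,-0.34,0.01],"roll": -0.027},{"grip": 1,"offset": [-0.039,-0.4,0.01],"roll": -0.027},{"grip": 1,"offset": [-0.039,-0.45,0.01],"roll": -0.027},{"grip": 1,"offset": [-0.039,-0.49,0],"roll": -0.027},{"grip": 1,"offset": [-0.039,-0.518,0],"roll": -0.027},{"grip": 1,"offset": [-0.039,-0.518,-0.02],"roll": -0.027},{"grip": 1,"offset": [-0.039,-0.518,-0.05],"roll": -0.027},{"grip": 1,"offset": [-0.039,-0.518,-0.07],"roll": -0.027},{"grip": 1,"offset": [-0.039,-0.518,-0.08],"roll": -0.027},{"grip": 1,"offset": [-0.039,-0.518,-0.08],"roll": -0.027},{"grip": 1,"offset": [-0.039,-0.518,-0.08],"roll": -0.027}]'

```text
t: 86.55
tool_pos: [0.6673, -0.3464, 0.2042]
orientation: [-3.129, 0.285, 0.001]
ft_force: [0.3, -0.3, -2.0]
width: 0.322
finger_force: 60.5
```

```bash
python3 sc.py; python3 - <<'E'
from h import *
t,PT=shot('top'); s=monitor.read_state(); print(s['tool_pos'],s['orientation'])
k=reg(PT,470,560,170,275,.1,.16); print('scoop walls',rect(k),len(k), k[:,2].min(),k[:,2].max())
h=reg(PT,460,560,175,280,.06,.078); print('holder',rect(h),len(h))
E
```

```text
[[0.5712 0.0371 0.0721]
 [0.5837 0.1013 0.1053]
 [0.5962 0.1013 0.1386]
 [0.6087 0.1013 0.1408]
 [0.6212 0.0415 0.1409]
 [0.6337 0.0401 0.1414]
 [0.6462 0.0371 0.1401]
 [0.6587 0.0383 0.1397]
 [0.6712 0.0367 0.1403]
 [0.6837 0.0363 0.1551]
 [0.6962 0.036  0.0926]]
deg lip-up: bottom 23.2 top -12.5
white pts 179 [ 0.6677 -0.3465  0.205 ] [-0.6705  0.245  -1.4692] 60.51754117012024 86.6
[ 0.6679 -0.3466  0.2055] [ 3.128  -0.2852  0.0027]
scoop walls (array([ 0.6343, -0.3411]), array([ 95.2888, 106.4031]), 79.5280990600586) 2495 0.1000051514235647 0.15936464273444595
holder (array([ 0.6303, -0.3394]), array([119.223 , 131.2014]), 80.32396697998047) 393
```

Request:
jog_arm --commands '[{"grip": 1,"offset": [-0.004,0.001,-0.02],"roll": 0},{"grip": 1,"offset": [-0.004,0.001,-0.05],"roll": 0},{"grip": 1,"offset": [-0.004,0.001,-0.08],"roll": 0},{"grip": 1,"offset": [-0.004,0.001,-0.1],"roll": 0},{"grip": 1,"offset": [-0.004,0.001,-0.11],"roll": 0},{"grip": 1,"offset": [-0.004,0.001,-0.116],"roll": 0},{"grip": 1,"offset": [-0.004,0.001,-0.12],"roll": 0},{"grip": 1,"offset": [-0.004,0.001,-0.122],"roll": 0},{"grip": 1,"offset": [-0.004,0.001,-0.122],"roll": 0}]'

```text
t: 87.55
tool_pos: [0.665, -0.3458, 0.1096]
orientation: [3.128, -0.285, 0.004]
ft_force: [-1.8, 1.8, 4.8]
width: 0.324
finger_force: 61.3
```

Contact with the holder floor. Release and withdraw.

Request:
jog_arm --commands '[{"grip": 0.6,"offset": [0,0,0],"roll": 0},{"grip": 0.3,"offset": [0,0,0],"roll": 0},{"grip": 0,"offset": [0,0,0],"roll": 0},{"grip": 0,"offset": [0,0,0.01],"roll": 0},{"grip": 0,"offset": [0,0,0.05],"roll": 0},{"grip": 0,"offset": [0,0,0.1],"roll": 0},{"grip": 0,"offset": [0,0,0.16],"roll": 0},{"grip": 0,"offset": [0,0,0.22],"roll": 0},{"grip": 0,"offset": [0,0.06,0.25],"roll": 0},{"grip": 0,"offset": [0,0.12,0.25],"roll": 0},{"grip": 0,"offset": [0,0.18,0.25],"roll": 0},{"grip": 0,"offset": [0,0.24,0.25],"roll": 0},{"grip": 0,"offset": [0,0.3,0.25],"roll": 0},{"grip": 0,"offset": [0,0.36,0.25],"roll": 0},{"grip": 0,"offset": [0,0.42,0.25],"roll": 0},{"grip": 0,"offset": [0,0.42,0.25],"roll": 0}]'

```text
t: 89.15
tool_pos: [0.6639, 0.002, 0.3077]
orientation: [-3.123, 0.264, -0.0]
ft_force: [0.5, 0.8, 0.9]
width: 1.001
finger_force: 0.0
```

```bash
python3 cupchk.py; python3 - <<'E'
from h import *
t,PT=shot('top')
k=reg(PT,480,560,170,235,.145,.17); print('handle',rect(k),k[:,2].mean(),len(k))
p=reg(PT,480,545,195,262,-.01,.02); print('pan floor',len(p),np.median(p,0),np.linalg.lstsq(np.c_[p[:,:2],np.ones(len(p))],p[:,2],rcond=None)[0])
h=reg(PT,470,550,185,268,.064,.078); print('holder',rect(h))
Q=PT[270:380,455:590]; b=t[270:380,455:590]
g=(b.min(2)>100)&(np.hypot(Q[...,0]-.42,Q[...,1]+.328)<.07)&(Q[...,2]>.06)&(Q[...,2]<.14)
print('white in cup px',g.sum(), Q[g][:,2].max() if g.any() else '')
im,P=shot('side'); m=(P[...,2]>.015)&(P[...,2]<.06)&(P[...,0]>.43)&(P[...,0]<.71)&(P[...,1]>-.05)&(P[...,1]<.13)&(im.min(2)>100)
print('white in tote',m.sum())
E
```

```text
[ 0.6641 -0.0036  0.3076] [-0.9956 -0.6591  0.2489] 0.0 89.2
rim (array([ 0.4197, -0.3285]), np.float64(0.08320582770839001)) 914 [-0.0209 -0.0077  0.1502]
ear [ 0.4119 -0.2353  0.1948] 0.20446682064498276 218
ear [ 0.4285 -0.417   0.193 ] 0.2038121809779216 250
handle (array([ 0.6684, -0.3469]), array([28.5539, 22.5847]), 77.36541748046875) 0.15678022392264432 181
pan floor 2203 [ 0.6197 -0.3461  0.0071] [ 0.0261  0.0205 -0.0022]
holder (array([ 0.6296, -0.3407]), array([121.3536, 131.1748]), 80.8359603881836)
white in cup px 1146 0.11827612373711327
white in tote 0
```

```bash
python3 - <<'E'
from h import *
t,PT=shot('top'); a=cv2.imread('pics/top0.png'); A=np.load('top0.npy')
d=(abs(PT[...,2]-A[...,2])>.015).astype(np.uint8); d=cv2.morphologyEx(d,cv2.MORPH_OPEN,np.ones((3,3)))
n,l,st,ce=cv2.connectedComponentsWithStats(d)
for i in range(1,n):
    if st[i,4]>40: print(ce[i].round(),st[i,4],np.nanmean(PT[l==i],0))
Q=PT[270:380,455:590]; b=t[270:380,455:590]
g=((np.hypot(Q[...,0]-.42,Q[...,1]+.328)<.07)&(b.min(2)>100)).astype(np.uint8)
cv2.imwrite('pics/cupend.png',b)
dist=cv2.erode(g,np.ones((3,3))); n,l,st,ce=cv2.connectedComponentsWithStats(dist)
for i in range(1,n):
    if st[i,4]>20: print('cup white',ce[i].round(),st[i,4],Q[l==i].mean(0),rect(Q[l==i])[1])
E
```

```text
[407. 282.] 47869 [ 0.4466 -0.0128  0.7721]
[315. 257.] 406 [0.5701 0.0768 0.0052]
[181. 309.] 4624 [0.4618 0.3689 0.0002]
[530. 324.] 4639 [ 0.4172 -0.3428  0.1208]
[308. 302.] 394 [0.4733 0.0935 0.0054]
cup white [69. 37.] 184 [ 0.4532 -0.3435  0.0918] [46.6631 22.3653]
cup white [61. 52.] 175 [ 0.4226 -0.3282  0.0806] [48.753  22.7664]
cup white [55. 66.] 131 [ 0.3959 -0.3148  0.0809] [70.366  19.9905]
cup white [57. 80.] 209 [ 0.3679 -0.3072  0.1124] [46.4997 21.8199]
```

```bash
python3 -c "
from rig import workorder
print(workorder.hand_in())"
```

```text
the job is handed in; nothing more can be done
None
```

I handed the job in at about 89 s: all four rollers are in the seated cup, the tote is empty and the scoop is back upright on the holder floor; the cup was tipped a few degrees and re-levelled during the scooping and ends about 1° off level.

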